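Turn a brake pad over and snap it lining-down into the shim-fitting fixture

ROBOT

A 7-joint arm with a two-finger parallel gripper is mounted at the origin on the work surface; the furniture and walls round the work are solid. World frame = base frame: x ahead of the robot, y to its left, z up, the work surface at z = 0. Lengths are in m, angles in degrees, forces in N, time in s.
With the tool pointing down it reaches from about 0.425 to 0.975 m from the base axis. Payload 16.7 kg.
Tool frame: the origin (TCP) lies at the very end of the fingers, on their centre line; the grasp point (between the pads) lies 19 mm behind it (arm.grip_point_offset is the distance from the TCP to the grasp point, in m); z points along the fingers, y is the direction in which the jaws open and shut (so a half turn about z gives the same grasp; the last joint's range is limited). The gripper opens to 85 mm and grips with 20 to 120 N. Pads are 22 mm wide; open, the fingers measure 114 mm over their backs; the gripper's body (76 mm by 85 mm) begins 54 mm behind the grasp point. The pads swing forward as they close: fully open they stand 13 mm farther back than shut.
Start: joints at [-8.566, 24.414, 4.234, 92.017, -1.954, 63.644, -3.845], TCP at [0.675, -0, 0.231] pointing down, gripper open.
Joint ranges: [-163.25, 163.25], [-28.42, 122.38], [-70.27, 78.77], [12.13, 141.07], [-58.53, 238.53], [9.26, 117.41], [-156.51, 156.51]. Speed limits (degrees/s): [108.29, 108.29, 136.94, 136.94, 172.46, 172.46, 172.46].

INTERFACE

Orientations are given as a 3x3 rotation matrix whose columns are the frame's x, y, z axes.
In Python, from plant import arm gives the robot as it stands.
- The arm moves only by the tool apply_moves, never from a script. Its argument "plan" is a list of rows, each a list of 7 numbers: the shift along the tool's x, y, z in m, then the turn, a rotation vector about the tool's x, y, z in rad, then the opening, from -1 (shut) to 1 (fully open), so that 0 is half open. In form: [[tx, ty, tz, ax, ay, az, jaw], ...]. A call has 1 to 20 rows; each row shifts and turns the pose as measured when the row begins, along the tool's axes as they then stand; what a row does not reach is not made up. A row lasts 1/12 s, in which the tool goes at most 41.7 mm and 7.16 degrees, less where a joint would pass 70% of its speed; a pose out of reach is approached as far as the arm can. A call with a gripper value outside its range is refused whole. The fingers move at their own pace and stop on an object; "squeeze" is the grip in N (left out, the last holds). Time passes only in rows, so rows that do not move let the fingers close. It gives the time, the measured TCP pose, the force and the opening at its end, in the units of the state.
- arm.sense(): the state, without advancing time (a new reading comes with each control period).
- arm.get_image(name): name is "scene" or "side" or "wrist"; returns the picture (480x640x3 uint8, blue, green, red); there is no depth.
- arm.camera_info(name): a dict with "K" (3x3 intrinsics, pixels), "R" (3x3) and "t" (3): a world point X has camera coordinates R X + t; the wrist camera has in their place "hand_eye" (4x4, takes a point from camera to tool coordinates, whose origin is the TCP and whose axes are the flange's). Camera axes: x right, y down, z forward; pixel columns grow to the right and rows downward; lengths in m; the calibration is good to about 2 mm. A picture is of the moment at which its call begins: read the wrist's pose just before it. camera_info takes no time and is no camera call.
- arm.close_job(): hands the job in, once; it reports no verdict.
The state is a dict: "time": time; "q": joint angles; "dq": joint speeds; "joint_efforts": joint torques, N m; "tool_pos": TCP position; "tcp_rot": TCP orientation; "force": force on the tool from outside, world axes, zero at the start; "wrist_torque": the same for the moment, N m; "grip_width": finger opening in m.
Only numpy, scipy, OpenCV 4.12 (cv2) and the standard library are available. Lean on these libraries where they do the work, as an engineer would, in place of code of your own. Each camera call takes 0.05 s, during which the arm holds its last target.

TASK

Get the brake pad on the beech block ready for its shim: pick it up, stand it on end with one ear in the fixture's turning slot and let go of it, then take it from the other side and lay it lining-down in the nest, one ear tucked under the hook. Press the other end down against the sprung platen until the brass latch snaps out over that ear, then let go; leave the caliper, the tape and the cutters where they lie.

Things in the scene. Friction and masses are not known exactly. Their poses are not given: they have to be found in the camera images.
- pad_center (a point): Brake pad to turn over, 0.28 kg: grey steel back plate, rough near-black lining on one side. 58 mm wide (x; the width to grip, plate and lining flush), 130 mm long over its ears (y), 18 mm thick (z). Point: its centre, half-way up. +z points out of the lining, -z out of the steel back. Both ends alike. Starts flat on the beech block, lining up.
- brake_pad: The same pad; origin at the centre of the steel back's outer face, same axes. Plate z = 0 to 6 mm, lining z = 6 to 18 mm. At each end the plate has an ear 30 mm wide, 6 mm thick, from y = 50 to 65 mm; the lining ends at y = 49 mm.
- beech_block: Beech block under the pad, fixed: 40 mm wide (x), 84 mm long (y), 16 mm high; the pad's long sides overhang it by about 9 mm each. Origin: centre of its underside.
- fixture: Fixture on the bench, fixed: aluminium rail 52 mm wide (x), 340 mm long (y), 12 mm high, with feet 96 mm wide and 7 mm high at its ends. Origin: centre of its underside; +y runs along the rail from the nest (at y = -45 mm) to the turning slot (at y = 115 mm), z up; the blue blocks between are at most 54 mm high. The four points below have the same axes.
- turning_slot (a point): Middle of the slot's mouth, on top of the low blue block, 36 mm above the bench. Slot along x through the 44 mm block, 8 mm wide (y), 15 mm deep, mouth flared 5 mm each side. With an ear down in it the lining's end rests on the block and the pad stands by itself, its centre 86 mm above the bench and 6 mm to the lining's side of the slot; it then leans some 5 degrees that way.
- nest (a point): Centre of the nest, 160 mm from the slot along -y, 24 mm above the bench: the top of the platen when fully down. Seated, the pad lies lining-down on it, ears between cheeks 35 mm apart in x (mouths flared 4 mm, tops at 43 mm) and end walls 133 mm apart in y; its 58 mm wide middle overhangs the rail by 3 mm each side, free for fingers.
- hook_lip (a point): Middle of the lower edge of the hook's steel lip, 43 mm above the bench, 58.5 mm from the nest point along +y. From here the pocket under the lip (7 mm thick) runs 8 mm towards +y to its back wall and is open down to the rail at 12 mm. The ear goes in towards +y with the pad's other end raised 10 to 20 degrees.
- latch_wall (a point): Middle of the upper edge of the latch wall, 43 mm above the bench, 66.5 mm from the nest point along -y. The brass latch slides on top of it: its nose juts 5 mm towards +y of this point, bevelled on top at 59 degrees, top at 53.5 mm above the bench, 25 mm wide. A black pull knob sticks out behind it.
- platen (a joint): Sprung platen with black rubber top, 46 mm (x) by 34 mm (y), in the nest's centre: how far it is pressed down, m. 0 free (its top 29 mm above the bench), 0.005 at its stop; spring 2 N at 0, 8 N at the stop. About 0.004 with the pad latched.
- latch (a joint): How far the brass latch is pushed back towards -y, m: 0 sprung out, 0.009 at most; spring 2 N at 0, 4 N at 6 mm. An ear pressed down on its bevel pushes it back; it springs out over the ear once the ear's top is below 43 mm. 5 to 15 N down on the back plate near that end do it.
- caliper_center (a point): Digital caliper, 226 mm long, 14 mm high, on the mat beyond the fixture; the point is the middle of its beam. Leave it.
- tape: Roll of green tape, 96 mm across, 24 mm high, lying flat; origin under its centre. Leave it.
- cutters: Side cutters with orange handles, 128 mm long, 13 mm high; origin under their centre. Leave them.
There are look-alikes about, which are no part of the job. Several things have the shape of the brake_pad; the one meant has the colours described above.

How it is judged (in metres and radians):
On the way:
1. the pad stands on end in the turning slot, released (horizontal distance between pad_center and turning_slot below 0.028 m and height (world z) of pad_center between 0.078 and 0.097 m and angle between pad_center's own z axis and vertical between 1.27 and 1.87 rad and contact force between the fingers and brake_pad below 0.3 N), for 0.2 s.
At the end, for the whole second after the job is handed in: The pad lies lining-down in the nest (within 5 degrees of level, its centre within 6 mm of the nest's in plan and at most 11.5 mm above the nest point), the platen is pressed down by more than 3 mm, and the latch stands out over the ear again (pushed back by less than 1.5 mm) (angle between pad_center's own z axis and vertical above 3.05 rad and horizontal distance between pad_center and nest below 0.006 m and z of pad_center in the frame of nest below 0.0115 m and value of joint platen above 0.003 m and value of joint latch below 0.0015 m); the robot touches nothing.
It fails at once if the caliper is shifted by more than 3 cm (distance of caliper_center from where it was at the start of the episode above 0.03 m).
It fails at once if the tape is shifted by more than 3 cm (distance of tape from where it was at the start of the episode above 0.03 m).
It fails at once if the cutters are shifted by more than 3 cm (distance of cutters from where it was at the start of the episode above 0.03 m).
It also fails if it takes over 67 s, if anything falls off the work surface, if the arm or the gripper's body presses on something with over 40 N, if the wrist force passes 120 N, or if a joint passes its speed limit or range.

## Working session

There is one attempt and no reset: what is moved stays moved. The work goes in short steps, Python scripts to look and compute and a tool call to move; the robot and the scene stay as the last step left them, time stands still between calls to the robot, and variables do not carry over. Pictures are saved under pics/ and viewed, and the job is handed in when it is done.

Besides the shell and the picture viewer there is one more tool, called after "Request:" as name(argument=value, ...) on one line, values as JSON. apply_moves: Moves the arm, as the interface text tells. Its arguments: {"type":"object","properties":{"plan":{"type":"array"},"squeeze":{"type":"number"}},"required":["plan"]}

```bash
ls; mkdir -p pics; python3 - <<'E'
from plant import arm
import cv2,numpy as np
s=arm.sense()
print({k:np.round(v,4).tolist() for k,v in s.items()}); print(arm.grip_point_offset)
for n in ("scene","side","wrist"):
    cv2.imwrite(f"pics/{n}0.png",arm.get_image(n))
    print(n,{k:np.round(v,4).tolist() for k,v in arm.camera_info(n).items()})
E
```

```text
pics
{'time': 0.0, 'q': [-8.566, 24.4508, 4.2307, 92.0528, -1.954, 63.6438, -3.8432], 'dq': [-0.0094, -0.0627, 0.0096, -0.0777, -0.0682, -0.0125, -0.0963], 'joint_efforts': [0.0007, -94.9842, 3.7624, -46.3524, 0.0194, 0.0101, 0.0], 'tool_pos': [0.6746, -0.0, 0.2306], 'tcp_rot': [[-0.0, 1.0, -0.0013], [1.0, 0.0, -0.0001], [-0.0001, -0.0013, -1.0]], 'force': [0.1308, 0.766, 0.1813], 'wrist_torque': [-0.0041, 0.0728, 0.0141], 'grip_width': 0.0852}
0.0187
scene {'K': [[558.3979, 0.0, 325.5201], [0.0, 558.3979, 247.5647], [0.0, 0.0, 1.0]], 'R': [[-0.6648, -0.747, -0.0097], [-0.2981, 0.2772, -0.9134], [0.685, -0.6043, -0.4069]], 't': [0.5011, 0.2175, 1.067]}
side {'K': [[567.8352, 0.0, 321.4474], [0.0, 567.8352, 235.6172], [0.0, 0.0, 1.0]], 'R': [[0.9485, -0.3164, -0.0176], [-0.1647, -0.4445, -0.8805], [0.2708, 0.838, -0.4737]], 't': [-0.5824, 0.2, 1.0522]}
wrist {'K': [[340.938, 0.0, 313.6045], [0.0, 340.938, 241.9366], [0.0, 0.0, 1.0]], 'hand_eye': [[0.0004, -0.9482, -0.3176, 0.0813], [1.0, 0.0005, -0.0002, -0.0001], [0.0004, -0.3176, 0.9482, -0.1424], [0.0, 0.0, 0.0, 1.0]]}
```

View pics/scene0.png

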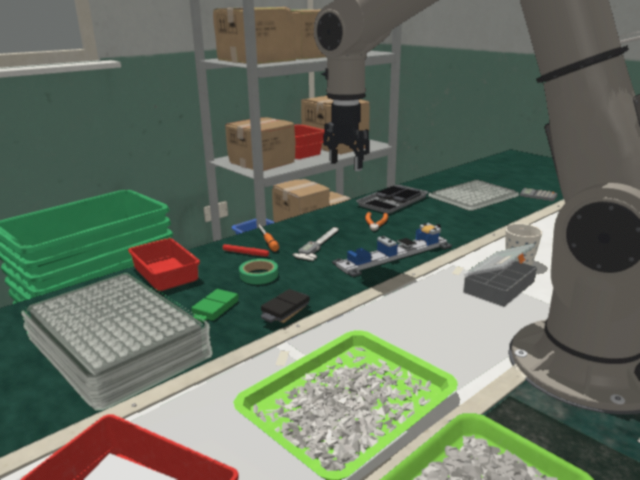

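View pics/side0.png

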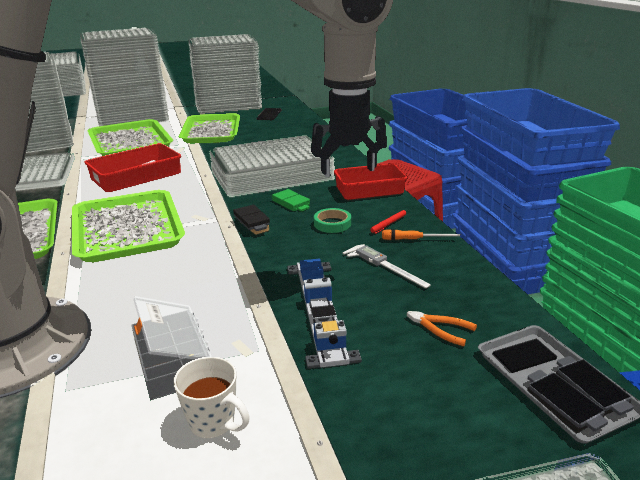

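View pics/wrist0.png

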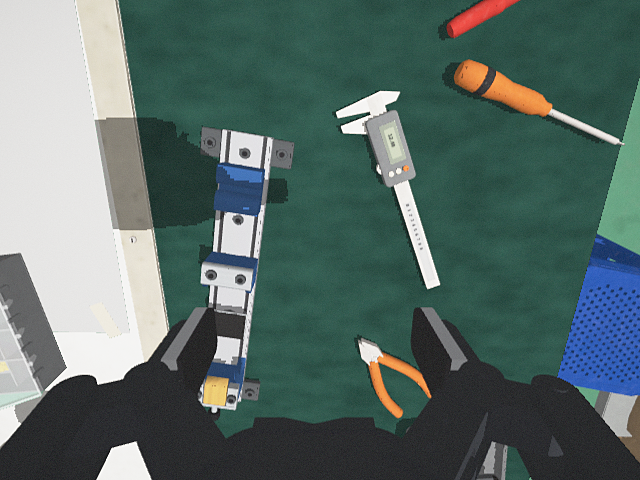

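```bash
cat > h.py <<'E'
from plant import arm
import cv2,numpy as np
def cam(n,s=None):
    c=arm.camera_info(n);K=np.array(c["K"])
    if n!="wrist": return K,np.array(c["R"]),np.array(c["t"])
    s=s or arm.sense();H=np.array(c["hand_eye"]);T=np.eye(4);T[:3,:3]=s["tcp_rot"];T[:3,3]=s["tool_pos"]
    M=np.linalg.inv(T@H);return K,M[:3,:3],M[:3,3]
def plane(c,uv,z):
    K,R,t=c;o=-R.T@t;d=R.T@np.linalg.inv(K)@np.array([uv[0],uv[1],1.]);return o+d*(z-o[2])/d[2]
def proj(c,X):
    K,R,t=c;p=(R@np.atleast_2d(X).T+t[:,None]);p=K@p;return (p[:2]/p[2]).T
def shot(n,name,crop=None,sc=1):
    s=arm.sense();im=arm.get_image(n);cv2.imwrite(f"pics/{name}_full.png",im)
    if crop: x0,y0,x1,y1=crop; im=im[y0:y1,x0:x1]
    cv2.imwrite(f"pics/{name}.png",cv2.resize(im,None,fx=sc,fy=sc,interpolation=cv2.INTER_CUBIC));return s
E
python3 - <<'E'
import cv2
for n,(x0,y0,x1,y1) in {"side":(220,180,320,245),"scene":(240,270,340,335)}.items():
    im=cv2.imread(f"pics/{n}0.png")[y0:y1,x0:x1]
    cv2.imwrite(f"pics/{n}crop.png",cv2.resize(im,None,fx=7,fy=7,interpolation=cv2.INTER_CUBIC))
E
```

```text
(no output)
```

View pics/sidecrop.png

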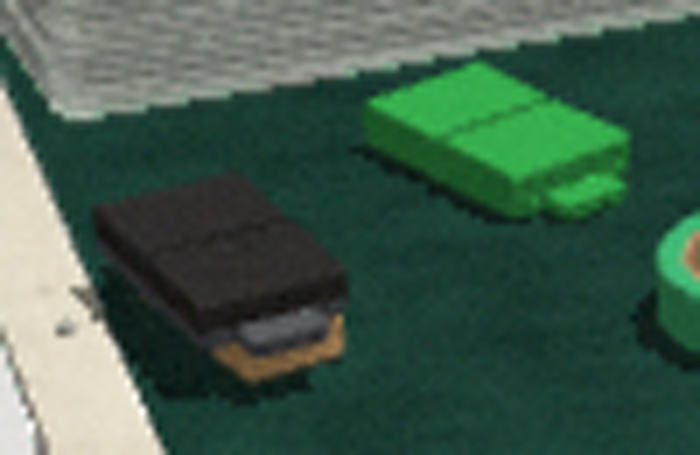

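View pics/scenecrop.png

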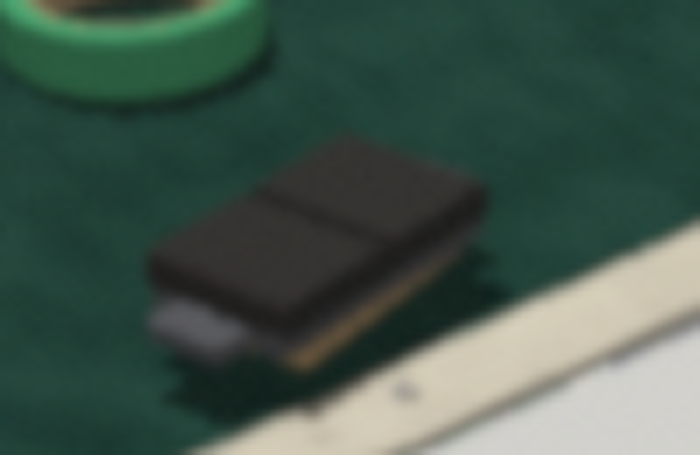

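Candidates with the pad's shape, in the side view: the near-black one on tan wood at (252,218), the all-green one at (290,200), and the black pads in the grey tray at (525,357), (565,400) and (600,380). The one at (252,218) fits: dark lining, grey ear and a beech block beneath, as the enlarged crop confirms.

```bash
python3 - <<'E'
from h import *
cs=cam("side");cc=cam("scene")
P=np.array([[95,208],[235,173],[347,268],[200,328]])/7+[220,180]
Q=np.array([[150,258],[345,135],[490,187],[280,325]])/7+[240,270]
for n,c,A in(("side",cs,P),("scene",cc,Q)):
    X=np.array([plane(c,a,.034) for a in A]);print(n,X.round(4).tolist(),X.mean(0).round(4),[np.linalg.norm(X[i]-X[i-1]).round(4) for i in range(4)])
# fixture in wrist img0 (state at start)
s=arm.sense();cw=cam("wrist",s);print(s["time"])
for uv,z in (((245,153),.012),((238,220),.012),((228,396),.05),((240,188),.036)):
    print(uv,plane(cw,uv,z).round(4))
E
```

```text
side [[0.4928, 0.3503, 0.034], [0.5479, 0.3619, 0.034], [0.5682, 0.2694, 0.034], [0.5091, 0.2419, 0.034]] [0.5295 0.3059 0.034 ] [np.float64(0.1096), np.float64(0.0563), np.float64(0.0946), np.float64(0.0652)]
scene [[0.5432, 0.3715, 0.034], [0.5651, 0.278, 0.034], [0.5065, 0.2657, 0.034], [0.4845, 0.3662, 0.034]] [0.5248 0.3204 0.034 ] [np.float64(0.0589), np.float64(0.096), np.float64(0.0598), np.float64(0.1029)]
0.15
(245, 153) [0.6038 0.0567 0.012 ]
(238, 220) [ 0.5916 -0.0144  0.012 ]
(228, 396) [ 0.5735 -0.2185  0.05  ]
(240, 188) [0.6014 0.0247 0.036 ]
```

```bash
python3 - <<'E'
import cv2
im=cv2.imread("pics/wrist0.png")
cv2.imwrite("pics/w_a.png",cv2.resize(im[115:275,170:320],None,fx=3.7,fy=3.7,interpolation=cv2.INTER_CUBIC))
cv2.imwrite("pics/w_b.png",cv2.resize(im[260:420,170:320],None,fx=3.7,fy=3.7,interpolation=cv2.INTER_CUBIC))
E
```

```text
(no output)
```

View pics/w_a.png

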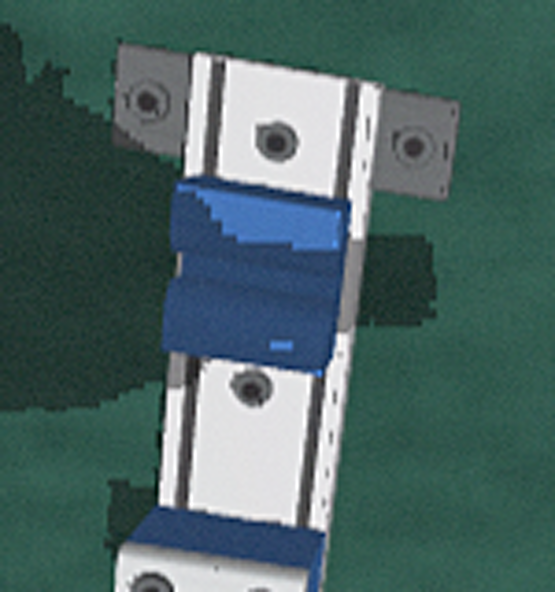

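View pics/w_b.png

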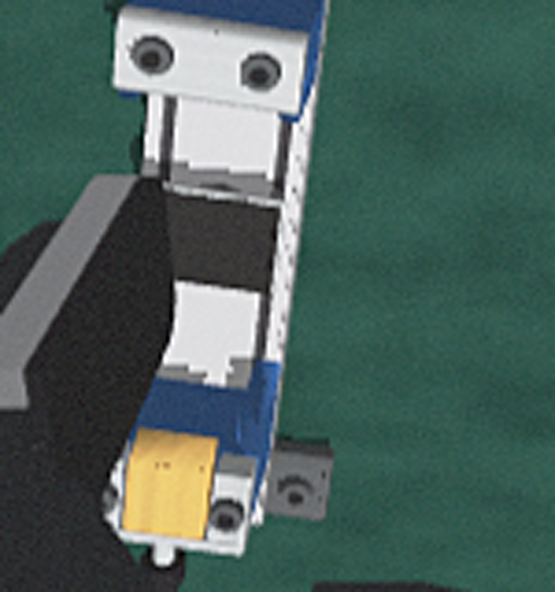

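```bash
python3 - <<'E'
from h import *
from scipy.spatial.transform import Rotation as Ro
import itertools
s=arm.sense();q=np.array(s["q"]);R=np.array(s["tcp_rot"])
for sg in itertools.product([1,-1],repeat=7):
    if sg[1]*q[1]<0: continue
    M=Ro.from_euler('ZYZYZYZ'[:3],(q*sg)[:3],degrees=True)*Ro.from_euler('YZY',(q*sg)[3:6],degrees=True)*Ro.from_euler('Z',sg[6]*q[6],degrees=True)
    # best fixed end rot about z
    for a in (0,90,180,270):
        E=(M*Ro.from_euler('Z',a,degrees=True)).as_matrix()
        ang=np.degrees(Ro.from_matrix(E.T@R).magnitude())
        if ang<3: print(sg,a,ang.round(3))
E
```

```text
(1, 1, 1, 1, 1, 1, 1) 90 0.006
(-1, 1, -1, 1, -1, 1, -1) 90 0.0
```

Request:
apply_moves(plan=[[0.034, -0.016, 0.003, 0, 0, -0.025, 1], [0.034, -0.016, 0.003, 0, 0, -0.025, 1], [0.034, -0.016, 0.003, 0, 0, -0.025, 1], [0.034, -0.016, 0.003, 0, 0, -0.025, 1], [0.034, -0.016, 0.003, 0, 0, -0.025, 1], [0.034, -0.014, 0.003, 0, 0, -0.025, 1], [0.034, -0.014, 0.003, 0, 0, -0.025, 1], [0.034, -0.014, 0.003, 0, 0, -0.025, 1], [0.034, -0.014, 0.003, 0, 0, -0.025, 1], [0, 0, 0, 0, 0, 0, 1]])

```text
time: 0.98
tool_pos: [0.5008, 0.2988, 0.1994]
tcp_rot: [[-0.227, 0.974, -0.003], [0.974, 0.227, -0.003], [-0.002, -0.004, -1.0]]
force: [0.1, -0.3, 0.9]
grip_width: 0.0856
```

```bash
python3 - <<'E'
from h import *
s=shot("wrist","w1");s=arm.sense()
print({k:np.round(v,4).tolist() for k,v in s.items() if k in("time","q","tool_pos","tcp_rot","force")})
E
```

```text
{'time': 1.0333, 'q': [-32.2087, 18.007, -5.7228, 105.4054, 2.2499, 56.9413, -25.9281], 'tool_pos': [0.5027, 0.296, 0.1996], 'tcp_rot': [[-0.2243, 0.9745, -0.0022], [0.9745, 0.2243, -0.0043], [-0.0037, -0.0031, -1.0]], 'force': [-0.5312, -0.0997, -0.1267]}
```

View pics/w1.png

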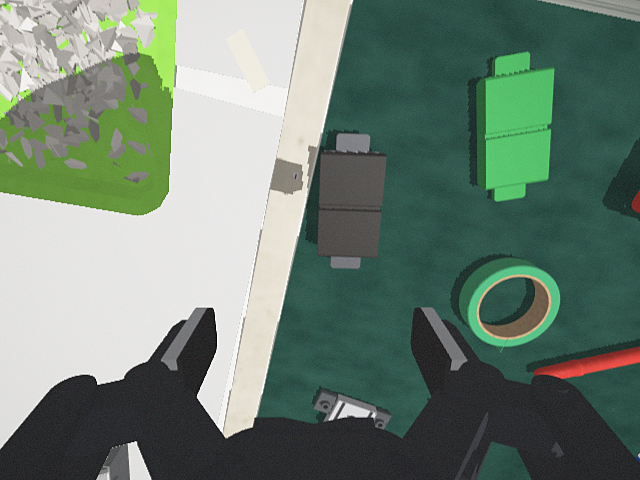

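```bash
python3 - <<'E'
from h import *
from scipy.spatial.transform import Rotation as Ro
s=arm.sense();c=cam("wrist",s)
im=cv2.imread("pics/w1_full.png");hsv=cv2.cvtColor(im,cv2.COLOR_BGR2HSV)
print(hsv[[180,230,143,262],[350,350,350,345]])
m=((hsv[...,1]<60)&(hsv[...,2]<90)&(hsv[...,2]>35)).astype(np.uint8)
m[:, :305]=0;m[:, 400:]=0;m[:130]=0;m[285:]=0
m=cv2.morphologyEx(m,cv2.MORPH_OPEN,np.ones((5,5)))
cs,_=cv2.findContours(m,0,2);k=max(cs,key=cv2.contourArea);k=k[:,0,:]
# lining part: exclude ears by row width
g=np.array([plane(c,p,.034)[:2] for p in k],np.float32)
r=cv2.minAreaRect(g);print("lining rect",r)
cor=[(320,152),(386,154),(379,258),(318,255)]
X=np.array([plane(c,p,.034) for p in cor]);print(X.round(4).tolist(),X.mean(0))
e=[(353,134),(346,269)]
Y=np.array([plane(c,p,.022) for p in e]);print("ears",Y,Y.mean(0),np.linalg.norm(Y[0]-Y[1]),np.degrees(np.arctan2(-(Y[0]-Y[1])[0],(Y[0]-Y[1])[1])))
E
```

```text
[[  6  16  81]
 [ 18  16  82]
 [113   8 132]
 [108  10 123]]
lining rect ((0.5314890742301941, 0.3152577579021454), (0.05812666192650795, 0.09913439303636551), 11.412032127380371)
[[0.4938, 0.3562, 0.034], [0.5505, 0.3676, 0.034], [0.5723, 0.2723, 0.034], [0.5141, 0.262, 0.034]] [0.5326705  0.31454293 0.034     ]
ears [[0.51927    0.37728094 0.022     ]
 [0.54648888 0.2491786  0.022     ]] [0.53287944 0.31322977 0.022     ] 0.13096211073528716 11.995671892964538
```

```bash
python3 - <<'E'
import cv2
im=cv2.imread("pics/w1_full.png")
cv2.imwrite("pics/w1c.png",cv2.resize(im[120:285,290:410],None,fx=3.6,fy=3.6,interpolation=cv2.INTER_CUBIC))
E
```

```text
(no output)
```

View pics/w1c.png

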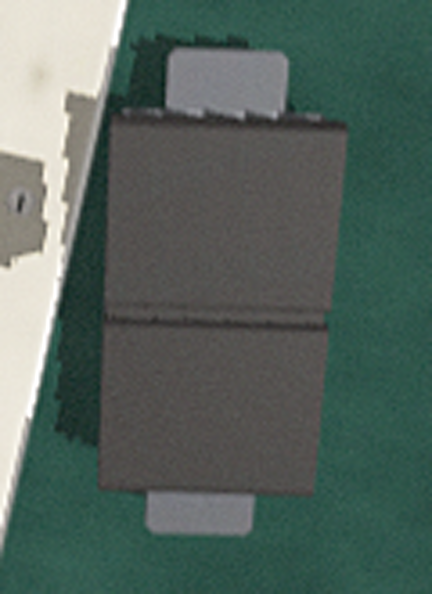

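```bash
cat >> h.py <<'E'
def tri(obs):
    A=[]
    for (K,R,t),uv in obs:
        P=K@np.c_[R,t]; A+= [uv[0]*P[2]-P[0],uv[1]*P[2]-P[1]]
    A=np.array(A);return np.linalg.lstsq(A[:,:3],-A[:,3],rcond=None)[0]
E
python3 - <<'E'
from h import *
c=cam("wrist")
uv=(290+20/3.6,120+205/3.6)
a,b=(229.3,226.4),(297.9,325.7)
print(tri([(c,uv),(cam("side"),a),(cam("scene"),b)]),tri([(c,uv),(cam("side"),a)]),tri([(c,uv),(cam("scene"),b)]))
for z in (0,.02):print([plane(c,p,z).round(4) for p in ((308,150),(290,230),uv)])
# check pad center from scene/side proj
print(proj(cam("side"),[[.5315,.315,.034]]),proj(cam("scene"),[[.5315,.315,.034]]))
E
```

```text
[ 4.74907183e-01  3.26924566e-01 -1.63323314e-04] [0.47475836 0.32556376 0.00091823] [ 0.47695482  0.32542442 -0.0022522 ]
[array([0.483 , 0.3533, 0.    ]), array([0.4824, 0.27  , 0.    ]), array([0.4766, 0.3252, 0.    ])]
[array([0.4831, 0.3546, 0.02  ]), array([0.4826, 0.2762, 0.02  ]), array([0.4771, 0.3282, 0.02  ])]
[[251.23444695 213.03085927]] [[285.54059834 300.04999205]]
```

```bash
cat > kin.py <<'E'
from h import *
import json,os
from scipy.spatial.transform import Rotation as Ro
from scipy.optimize import least_squares
SG=np.array([-1,1,-1,1,-1,1,-1.])
LO=np.array([-163.25,-28.42,-70.27,12.13,-58.53,9.26,-156.51]);HI=np.array([163.25,122.38,78.77,141.07,238.53,117.41,156.51])
def fk(q,L):
    q=np.radians(np.array(q)*SG)
    R=Ro.identity();p=np.array([0,0,L[0]]);ax='ZYZYZYZ'
    off={1:[0,0,0],2:[0,0,L[1]],4:[0,0,L[2]],5:[L[4],0,0],6:[0,0,L[3]]}
    for i in range(7):
        R=R*Ro.from_euler(ax[i],q[i])
        if i in off: p=p+R.apply(off[i])
    return p,(R*Ro.from_euler('Z',90,degrees=True)).as_matrix()
F="kin.json"
def log():
    D=json.load(open(F)) if os.path.exists(F) else [[[-8.566,24.4508,4.2307,92.0528,-1.954,63.6438,-3.8432],[.6746,0,.2306]]]
    s=arm.sense();D.append([list(map(float,s["q"])),list(map(float,s["tool_pos"]))]);json.dump(D,open(F,"w"))
def fit():
    D=json.load(open(F))
    r=least_squares(lambda L:np.concatenate([fk(q,L)[0]-p for q,p in D]+[1e-3*(L-[.36,.42,.4,.3,0])]),[.36,.42,.4,.3,0]);return r.x,np.abs(np.concatenate([fk(q,r.x)[0]-p for q,p in D])).max()
def ik(p,R,q0,L,w=1e-3):
    q0=np.array(q0)
    f=lambda q:np.concatenate([(fk(q,L)[0]-p)*10,Ro.from_matrix(fk(q,L)[1].T@R).as_rotvec()*3,w*np.radians(q-q0)])
    r=least_squares(f,np.clip(q0,LO+.1,HI-.1),bounds=(LO,HI),x_scale=20.);pp,RR=fk(r.x,L)
    return r.x,np.linalg.norm(pp-p),np.degrees(Ro.from_matrix(RR.T@R).magnitude())
E
python3 -c "
from kin import *
log();print(fit())"
```

```text
(array([32.16335182, -0.18605859,  0.23583739, 31.65639481, -0.57830742]), np.float64(0.03858435613272093))
```

```bash
cat > go.py <<'E'
from kin import *
def frame(y,th):
    # y: yaw deg of local frame; th: tilt deg about local x (from pointing down; + => points to +y)
    return Ro.from_euler('ZX',[y,th],degrees=True).as_matrix()@np.array([[0,1,0],[1,0,0],[0,0,-1.]])
def tcp_of(g,R,off=0.0187): return np.array(g)+R[:,2]*off
def rows(p,R,n,s=None):
    s=s or arm.sense();p0=np.array(s["tool_pos"]);R0=np.array(s["tcp_rot"])
    rv=Ro.from_matrix(R0.T@R).as_rotvec();prev=R0
    d=(np.array(p)-p0)
    print("total tool shift",(R0.T@d).round(4),"world",d.round(4),"rotvec",rv.round(4),"deg",np.degrees(np.linalg.norm(rv)).round(2),"dist",np.linalg.norm(d).round(4))
    out=[]
    for i in range(n):
        Ri=R0@Ro.from_rotvec(rv*i/n).as_matrix()
        out.append(np.r_[Ri.T@d/n,rv/n].round(4).tolist())
    print(out[0] if np.linalg.norm(rv)<.03 else "\n".join(map(str,out)))
E
python3 - <<'E'
from go import *
R=frame(11.7,-29);g=np.array([.5315,.315,.028])
p=tcp_of(g,R)-.09*R[:,2];print(p,R.round(3).tolist());rows(p,R,6)
E
```

```text
[0.52449027 0.34884872 0.09036039] [[-0.177, 0.979, 0.098], [0.856, 0.203, -0.475], [-0.485, 0.0, -0.875]]
total tool shift [0.047  0.0334 0.109 ] world [ 0.0218  0.0528 -0.1093] rotvec [ 0.0026 -0.5024  0.0223] deg 28.81 dist 0.1233
[0.0078, 0.0056, 0.0182, 0.0004, -0.0837, 0.0037]
[0.0093, 0.0055, 0.0174, 0.0004, -0.0837, 0.0037]
[0.0108, 0.0055, 0.0166, 0.0004, -0.0837, 0.0037]
[0.0122, 0.0055, 0.0156, 0.0004, -0.0837, 0.0037]
[0.0134, 0.0054, 0.0146, 0.0004, -0.0837, 0.0037]
[0.0146, 0.0054, 0.0134, 0.0004, -0.0837, 0.0037]
```

Request:
apply_moves(plan=[[0.0078, 0.0056, 0.0182, 0, -0.084, 0.004, 1], [0.0093, 0.0055, 0.0174, 0, -0.084, 0.004, 1], [0.0108, 0.0055, 0.0166, 0, -0.084, 0.004, 1], [0.0122, 0.0055, 0.0156, 0, -0.084, 0.004, 1], [0.0134, 0.0054, 0.0146, 0, -0.084, 0.004, 1], [0.0146, 0.0054, 0.0134, 0, -0.084, 0.004, 1], [0, 0, 0, 0, 0, 0, 1]])

```text
time: 1.62
tool_pos: [0.5331, 0.3437, 0.0882]
tcp_rot: [[-0.157, 0.981, 0.11], [0.846, 0.191, -0.497], [-0.509, 0.015, -0.861]]
force: [-2.5, -0.8, -1.5]
grip_width: 0.0856
```

```bash
python3 - <<'E'
from go import *
log()
s=arm.sense();print(s["time"],np.round(s["q"],2),np.degrees(Ro.from_matrix(fk(s["q"],[0]*5)[1].T@np.array(s["tcp_rot"])).magnitude()))
R=frame(11.7,-29);g=np.array([.5315,.315,.028])
rows(tcp_of(g,R),R,4)
E
```

```text
1.6167 [-52.26  38.88   1.66  94.02  24.18  69.   -53.17] 1.745494015784997e-14
total tool shift [ 0.0071 -0.0081  0.0846] world [ 0.0003 -0.0376 -0.0766] rotvec [ 0.0068  0.0277 -0.0177] deg 1.92 dist 0.0853
[0.0018, -0.002, 0.0212, 0.0017, 0.0069, -0.0044]
[0.0016, -0.002, 0.0212, 0.0017, 0.0069, -0.0044]
[0.0015, -0.0019, 0.0212, 0.0017, 0.0069, -0.0044]
[0.0014, -0.0019, 0.0212, 0.0017, 0.0069, -0.0044]
```

Request:
apply_moves(plan=[[0.007, -0.008, 0, 0.007, 0.028, -0.018, 1], [0, 0, 0, 0, 0, 0, 1]])

```text
time: 1.78
tool_pos: [0.523, 0.3483, 0.0812]
tcp_rot: [[-0.182, 0.979, 0.095], [0.855, 0.205, -0.476], [-0.485, -0.005, -0.874]]
force: [-0.5, -0.9, -0.8]
grip_width: 0.0854
```

```bash
python3 - <<'E'
from go import *
log();s=shot("wrist","w2")
R=frame(11.7,-29);g=np.array([.5315,.315,.028])
rows(tcp_of(g,R),R,4)
c=cam("wrist");im=cv2.imread("pics/w2_full.png");hsv=cv2.cvtColor(im,cv2.COLOR_BGR2HSV)
E
```

```text
total tool shift [-0.0027  0.0007  0.0823] world [ 0.0091 -0.0414 -0.0706] rotvec [-0.0024  0.0015  0.0021] deg 0.21 dist 0.0823
[-0.0007, 0.0002, 0.0206, -0.0006, 0.0004, 0.0005]
```

View pics/w2.png

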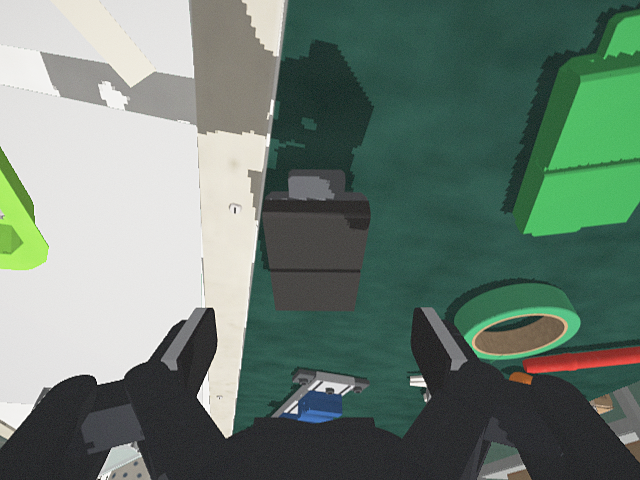

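Request:
apply_moves(plan=[[-0.0007, 0, 0.02, 0, 0, 0, 1], [-0.0007, 0, 0.02, 0, 0, 0, 1], [-0.0007, 0, 0.02, 0, 0, 0, 1], [-0.0007, 0, 0.018, 0, 0, 0, 1], [0, 0, 0, 0, 0, 0, 1]])

```text
time: 2.25
tool_pos: [0.5378, 0.3033, 0.0218]
tcp_rot: [[-0.168, 0.981, 0.099], [0.863, 0.195, -0.466], [-0.476, 0.007, -0.879]]
force: [0.0, -0.8, 0.7]
grip_width: 0.0852
```

```bash
python3 - <<'E'
from go import *
log()
R=frame(11.7,-29);g=np.array([.5315,.315,.028])
rows(tcp_of(g,R),R,2)
D=0
E
```

```text
total tool shift [ 0.008  -0.0039  0.0072] world [-0.0044  0.0028 -0.0101] rotvec [ 0.0028 -0.0099 -0.0105] deg 0.84 dist 0.0114
[0.004, -0.0019, 0.0036, 0.0014, -0.0049, -0.0053]
```

Request:
apply_moves(plan=[[0.008, -0.004, 0.004, 0.003, -0.01, -0.01, 1], [0, 0, 0.002, 0, 0, 0, 1], [0, 0, 0, 0, 0, 0, -1], [0, 0, 0, 0, 0, 0, -1], [0, 0, 0, 0, 0, 0, -1], [0, 0, 0, 0, 0, 0, -1], [0, 0, 0, 0, 0, 0, -1], [0, 0, 0, 0, 0, 0, -1]], squeeze=50)

```text
time: 2.92
tool_pos: [0.5351, 0.3097, 0.019]
tcp_rot: [[-0.173, 0.98, 0.102], [0.861, 0.201, -0.468], [-0.479, 0.006, -0.878]]
force: [0.2, -0.8, -3.3]
grip_width: 0.0572
```

```bash
python3 - <<'E'
from go import *
log()
R=frame(11.7,-29);g=np.array([.5315,.315,.028])
rows(tcp_of(g,R),R,2)
E
```

```text
total tool shift [ 0.0008 -0.0025  0.0079] world [-0.0018 -0.0035 -0.0073] rotvec [ 0.0046 -0.0066 -0.0049] deg 0.54 dist 0.0083
[0.0004, -0.0013, 0.004, 0.0023, -0.0033, -0.0024]
```

Request:
apply_moves(plan=[[0, 0, 0, 0, 0, 0, 1], [0, 0, 0, 0, 0, 0, 1], [0, 0, 0, 0, 0, 0, 1], [0.001, -0.002, 0.006, 0.004, -0.006, -0.005, 1], [0, 0, 0.004, 0, 0, 0, 1], [0, 0, 0, 0, 0, 0, 1]])

```text
time: 3.42
tool_pos: [0.5343, 0.3053, 0.0094]
tcp_rot: [[-0.178, 0.979, 0.099], [0.856, 0.204, -0.474], [-0.485, 0.001, -0.875]]
force: [-0.1, -0.3, 0.2]
grip_width: 0.0856
```

```bash
python3 - <<'E'
from go import *
log();s=shot("wrist","w3")
R=frame(11.7,-29);g=np.array([.5315,.315,.028])
rows(tcp_of(g,R),R,2)
E
```

```text
total tool shift [-0.0004 -0.0006 -0.0023] world [-0.0008  0.0006  0.0022] rotvec [ 0.001  -0.0001  0.0007] deg 0.07 dist 0.0024
[-0.0002, -0.0003, -0.0011, 0.0005, -0.0, 0.0003]
```

View pics/w3.png

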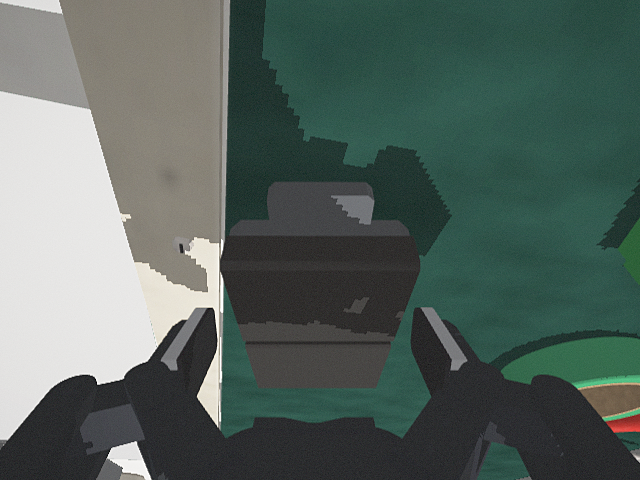

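Request:
apply_moves(plan=[[0, 0, 0, 0, 0, 0, -1], [0, 0, 0, 0, 0, 0, -1], [0, 0, 0, 0, 0, 0, -1], [0, 0, 0, 0, 0, 0, -1], [0, 0, 0, 0, 0, 0, -1], [0, 0, 0, 0, 0, 0, -1]], squeeze=60)

```text
time: 3.97
tool_pos: [0.5341, 0.3058, 0.0096]
tcp_rot: [[-0.178, 0.979, 0.099], [0.857, 0.204, -0.474], [-0.484, 0.001, -0.875]]
force: [0.1, -0.8, -0.7]
grip_width: 0.0568
```

```bash
python3 - <<'E'
from go import *
log();s=shot("wrist","w4")
D=json.load(open(F))
print(s["tool_pos"],len(D))
# linear fit of offsets
def basis(q):
    R=Ro.identity();B=[];q=np.radians(np.array(q)*SG)
    for i in range(7):
        R=R*Ro.from_euler('ZYZYZYZ'[i],q[i]);B.append(R.as_matrix())
    return np.hstack([np.eye(3)]+B)
A=np.vstack([basis(q) for q,_ in D]);b=np.concatenate([p for _,p in D])
x=np.linalg.lstsq(np.vstack([A,1e-3*np.eye(24)]),np.r_[b,np.zeros(24)],rcond=None)[0]
print(x.reshape(8,3).round(3),np.abs(A@x-b).max())
E
```

```text
[0.53408148 0.30578857 0.0095862 ] 8
[[-0.001  0.003  0.137]
 [-0.009 -0.022  0.137]
 [-0.008 -0.022  0.266]
 [ 0.011 -0.01   0.266]
 [-0.022 -0.01   0.245]
 [ 0.012  0.002  0.245]
 [-0.003  0.002  0.159]
 [-0.011 -0.005  0.159]] 5.296885793343309e-05
```

View pics/w4.png

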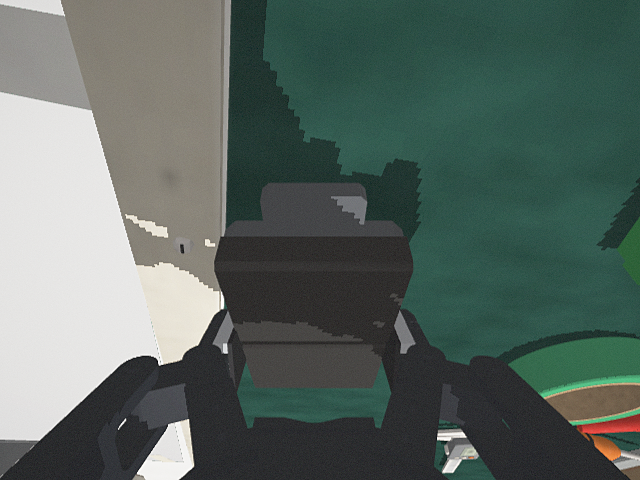

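```bash
cat >> kin.py <<'E'
def basis(q):
    R=Ro.identity();B=[];q=np.radians(np.array(q)*SG)
    for i in range(7):
        R=R*Ro.from_euler('ZYZYZYZ'[i],q[i]);B.append(R.as_matrix())
    return np.hstack([np.eye(3)]+B)
def lfit():
    D=json.load(open(F));A=np.vstack([basis(q) for q,_ in D]);b=np.concatenate([p for _,p in D])
    return np.linalg.lstsq(np.vstack([A,1e-3*np.eye(24)]),np.r_[b,np.zeros(24)],rcond=None)[0]
def fk(q,L):
    B=basis(q);return B@(L if len(L)==24 else np.zeros(24)),B[:,21:24]@np.array([[0,-1,0],[1,0,0],[0,0,1.]])
E
python3 - <<'E'
from go import *
s=arm.sense();c=cam("wrist",s);p=np.array(s["tool_pos"]);R=np.array(s["tcp_rot"])
print("groove",plane(c,(313,343),.034), "farlining edge",plane(c,(314,232),.034),"ear far",plane(c,(312,183),.022))
for X in ((.5315,.315,.025),):print(R.T@(np.array(X)-p))
# fixture pts, start image
s0=dict(tool_pos=[.6746,0,.2306],tcp_rot=[[-0.0,1.0,-0.0013],[1,0,-.0001],[-.0001,-.0013,-1]])
c0=cam("wrist",s0)
f=lambda x,y:(170+x/3.7,115+y/3.7)
g=lambda x,y:(170+x/3.7,260+y/3.7)
# screws on rail z=.012 ; rail ends; slot lip edges top z=.036
for n,uv,z in (("screw1",f(277,142),.012),("screw2",f(251,388),.012),("railTL",f(195,53),.012),("railTR",f(380,85),.012),
  ("slotblk far L",f(182,180),.036),("far R",f(350,210),.036),("near L",f(165,345),.036),("near R",f(330,370),.036),
  ("flare far edge L",f(175,248),.036),("R",f(345,250),.036),("flare near L",f(168,280),.036),("R",f(335,297),.036),
  ("hookscrL",g(152,57),.05),("hookscrR",g(262,72),.05),("hook lip L",g(112,85),.05),("hook lip R",g(303,115),.05),
  ("platen far R",g(280,205),.029),("platen near R",g(268,292),.029),("latch noseL",g(140,430),.0535),("latch noseR",g(217,437),.0535)):
    print(n,plane(c0,uv,z).round(4))
E
```

```text
groove [0.53044504 0.32133188 0.034     ] farlining edge [0.51812615 0.38200565 0.034     ] ear far [0.51632624 0.38805328 0.022     ]
[ 0.00088273 -0.00060952 -0.01812754]
screw1 [0.6035 0.0565 0.012 ]
screw2 [ 0.5913 -0.014   0.012 ]
railTL [0.5827 0.0799 0.012 ]
railTR [0.6327 0.0717 0.012 ]
slotblk far L [0.5827 0.0485 0.036 ]
far R [0.6264 0.0408 0.036 ]
near L [0.5743 0.0044 0.036 ]
near R [ 0.6189 -0.0026  0.036 ]
flare far edge L [0.5793 0.0308 0.036 ]
R [0.6246 0.0303 0.036 ]
flare near L [0.5767 0.0222 0.036 ]
R [0.6213 0.0176 0.036 ]
hookscrL [ 0.5683 -0.0633  0.05  ]
hookscrR [ 0.5987 -0.0678  0.05  ]
hook lip L [ 0.5562 -0.0719  0.05  ]
hook lip R [ 0.6095 -0.0811  0.05  ]
platen far R [ 0.5963 -0.1227  0.029 ]
platen near R [ 0.5905 -0.1541  0.029 ]
latch noseL [ 0.5539 -0.1869  0.0535]
latch noseR [ 0.5774 -0.1895  0.0535]
```

```bash
python3 - <<'E'
from go import *
D=json.load(open(F));L=lfit()
for k,uv in ((1,(350,208)),(3,(315,270)),(6,(320,342)),(7,(313,343))):
    p,R=fk(D[k][0],L);c=cam("wrist",dict(tool_pos=D[k][1],tcp_rot=R))
    print(k,plane(c,uv,.034).round(4), np.linalg.norm(p-D[k][1]))
E
```

```text
1 [0.5323 0.3139 0.034 ] 2.8231226879933083e-06
3 [0.5297 0.3187 0.034 ] 1.981750587325517e-05
6 [0.533  0.3226 0.034 ] 3.654912634728601e-05
7 [0.5305 0.3213 0.034 ] 2.6256914921010912e-05
```

```bash
cat >> go.py <<'E'
PSI=-9.8
SLOT=np.array([.600,.0228,.036])
def fx(ps=None): 
    a=np.radians(PSI if ps is None else ps);return np.array([[np.cos(a),-np.sin(a),0],[np.sin(a),np.cos(a),0],[0,0,1]])
def W(v): # fixture coords relative to slot xy, z abs
    return np.array([SLOT[0],SLOT[1],0])+fx()@np.array(v)
def path(poses,L=None,q=None):
    L=lfit() if L is None else L;q=np.array(arm.sense()["q"]) if q is None else q
    for p,R in poses:
        q,e,a=ik(p,R,q,L,w=1e-2);print(q.round(1),"perr mm",round(e*1e3,1),"aerr",a.round(1))
    return q
E
python3 - <<'E'
from go import *
s=arm.sense();pt=np.array([.0009,0,-.0181])
po=[]
def tp(c,R): return c-R@pt
R0=frame(11.7,-29)
po.append((np.array(s["tool_pos"])+[0,0,.12],R0))
for f,c in ((.33,[.545,.23,.2]),(.66,[.57,.12,.2]),(1,W([0,-.006,.14])),(1,W([0,-.006,.086]))):
    R=frame(11.7+f*(-21.5),-29+f*93);po.append((tp(np.array(c),R),R))
print("place1");q=path(po)
# grasp 2: th from +y side. standing lean 5
print("grasp2")
po=[]
for th in (64,30,0,-30,-60):
    R=frame(-9.8,th);po.append((W([0,.02,.25]),R))
R=frame(-9.8,-60);po+= [(W([0,.06,.12]),R),(W([0,-.006,.086])-R@pt,R)]
q=path(po,q=q)
print("nest")
po=[]
for f in (0,.5,1):
    R=frame(-9.8,-60+f*80);po.append((W([0,-.006-.154*f,.13])-R@pt,R))
R=frame(-9.8,25);po.append((W([0,-.16,.033])-R@pt,R))
path(po,q=q)
E
```

```text
place1
[-49.4  33.3   1.4  97.2  23.8  69.4 -48.8] perr mm 0.0 aerr 0.0
[-27.3  19.2  -1.3 106.2  -1.4  54.  -23.1] perr mm 0.0 aerr 0.0
[  2.9  20.2  -5.2 111.6 -39.6  52.8  21.4] perr mm 0.0 aerr 0.0
[ 35.5  40.9 -20.  108.8 -58.5  63.6  51.7] perr mm 0.0 aerr 0.0
[ 35.7  46.3 -20.3 108.5 -58.5  60.5  55.7] perr mm 0.0 aerr 0.0
grasp2
[ 36.   30.4 -21.6 107.4 -58.   69.5  41.1] perr mm 0.0 aerr 0.0
[ 18.8  18.7 -15.6 104.  -29.6  58.4  10.2] perr mm 0.0 aerr 0.0
[ -1.4  17.8 -10.7  99.2   3.6  63.4 -23. ] perr mm 0.0 aerr 0.0
[-19.2  25.1  -5.9  94.2  27.2  80.4 -44.1] perr mm 0.0 aerr 0.0
[-31.7  37.1  -0.1  90.5  41.   98.7 -53.1] perr mm 0.0 aerr 0.0
[-33.3  48.3  -1.   88.4  39.2  93.1 -60.7] perr mm 0.0 aerr 0.0
[-29.2  48.3   0.2  96.   42.5  84.9 -62.7] perr mm 0.0 aerr 0.0
nest
[-29.3  44.6   0.2  96.1  42.3  87.4 -60.4] perr mm 0.0 aerr 0.0
[ -5.6  27.1  -6.1 107.2  26.   56.2 -37.6] perr mm 0.0 aerr 0.0
[ 38.   29.5 -25.4 106.1 -10.2  49.3  12.3] perr mm 0.0 aerr 0.0
[ 41.3  39.6 -27.1 107.2 -11.8  41.2  18.6] perr mm 0.0 aerr 0.0
```

```bash
python3 - <<'E'
from go import *
s=arm.sense();pt=np.array([.0009,0,-.0181])
p=np.array(s["tool_pos"]);R=np.array(s["tcp_rot"])
rows(p+[0,0,.12],R,5,s)
s2=dict(tool_pos=p+[0,0,.12],tcp_rot=R)
R2=frame(-2,32);c=np.array([.57,.12,.19]);rows(c-R2@pt,R2,12,s2)
E
```

```text
total tool shift [-5.81e-02  1.00e-04 -1.05e-01] world [0.   0.   0.12] rotvec [0. 0. 0.] deg 0.0 dist 0.12
[-0.0116, 0.0, -0.021, 0.0, 0.0, 0.0]
total tool shift [-0.1796 -0.0006  0.0485] world [ 0.0363 -0.1769  0.0446] rotvec [-0.0061  1.0589  0.2518] deg 62.37 dist 0.1861
[-0.015, -0.0, 0.004, -0.0005, 0.0882, 0.021]
[-0.0153, 0.0003, 0.0027, -0.0005, 0.0882, 0.021]
[-0.0154, 0.0006, 0.0014, -0.0005, 0.0882, 0.021]
[-0.0155, 0.0009, -0.0, -0.0005, 0.0882, 0.021]
[-0.0154, 0.0012, -0.0014, -0.0005, 0.0882, 0.021]
[-0.0152, 0.0016, -0.0027, -0.0005, 0.0882, 0.021]
[-0.0148, 0.0019, -0.004, -0.0005, 0.0882, 0.021]
[-0.0144, 0.0022, -0.0053, -0.0005, 0.0882, 0.021]
[-0.0138, 0.0025, -0.0066, -0.0005, 0.0882, 0.021]
[-0.0131, 0.0028, -0.0078, -0.0005, 0.0882, 0.021]
[-0.0123, 0.003, -0.0089, -0.0005, 0.0882, 0.021]
[-0.0114, 0.0033, -0.0099, -0.0005, 0.0882, 0.021]
```

Request:
apply_moves(plan=[[-0.0116, 0, -0.021, 0, 0, 0, -1], [-0.0116, 0, -0.021, 0, 0, 0, -1], [-0.0116, 0, -0.021, 0, 0, 0, -1], [-0.0116, 0, -0.021, 0, 0, 0, -1], [-0.0116, 0, -0.021, 0, 0, 0, -1], [0, 0, 0, 0, 0, 0, -1]])

```text
time: 4.52
tool_pos: [0.5323, 0.3048, 0.1317]
tcp_rot: [[-0.181, 0.979, 0.095], [0.855, 0.204, -0.477], [-0.487, -0.005, -0.874]]
force: [1.1, 0.1, -2.4]
grip_width: 0.0573
```

Request:
apply_moves(plan=[[-0.015, 0, 0.004, 0, 0.088, 0.021, -1], [-0.015, 0, 0.003, 0, 0.088, 0.021, -1], [-0.015, 0.001, 0.001, 0, 0.088, 0.021, -1], [-0.0155, 0.001, 0, 0, 0.088, 0.021, -1], [-0.0155, 0.001, -0.001, 0, 0.088, 0.021, -1], [-0.015, 0.0015, -0.003, 0, 0.088, 0.021, -1], [-0.015, 0.002, -0.004, 0, 0.088, 0.021, -1], [-0.0145, 0.002, -0.005, 0, 0.088, 0.021, -1], [-0.014, 0.0025, -0.0065, 0, 0.088, 0.021, -1], [-0.013, 0.003, -0.008, 0, 0.088, 0.021, -1], [-0.012, 0.003, -0.009, 0, 0.088, 0.021, -1], [-0.0115, 0.003, -0.01, 0, 0.088, 0.021, -1], [0, 0, 0, 0, 0, 0, -1]])

```text
time: 5.6
tool_pos: [0.5705, 0.1216, 0.1733]
tcp_rot: [[0.038, 0.999, 0.026], [0.825, -0.046, 0.564], [0.564, -0.0, -0.826]]
force: [-0.9, -1.4, -3.7]
grip_width: 0.0564
```

```bash
python3 - <<'E'
from go import *
log();s=arm.sense();pt=np.array([.0009,0,-.0181])
print(np.round(s["q"],1),np.round(s["tool_pos"],3),s["grip_width"],np.round(s["force"],1))
shot("wrist","w5");shot("side","s5",(220,120,460,300),3.2)
R2=frame(-9.8,61);c=W([0,-.006,.15]);rows(c-R2@pt,R2,8)
E
```

```text
[ 11.9  22.7 -13.9 111.4 -38.4  51.1  22.4] [0.571 0.122 0.173] 0.0563531699671888 [-0.9 -1.4 -3.7]
total tool shift [-0.0958  0.0357 -0.0246] world [ 0.032  -0.0944 -0.0334] rotvec [-0.0986  0.4683  0.09  ] deg 27.9 dist 0.1051
[-0.012, 0.0045, -0.0031, -0.0123, 0.0585, 0.0112]
[-0.0117, 0.0046, -0.0037, -0.0123, 0.0585, 0.0112]
[-0.0114, 0.0048, -0.0043, -0.0123, 0.0585, 0.0112]
[-0.0111, 0.005, -0.0049, -0.0123, 0.0585, 0.0112]
[-0.0107, 0.0052, -0.0055, -0.0123, 0.0585, 0.0112]
[-0.0103, 0.0054, -0.0061, -0.0123, 0.0585, 0.0112]
[-0.0099, 0.0056, -0.0066, -0.0123, 0.0585, 0.0112]
[-0.0094, 0.0058, -0.0071, -0.0123, 0.0585, 0.0112]
```

View pics/w5.png

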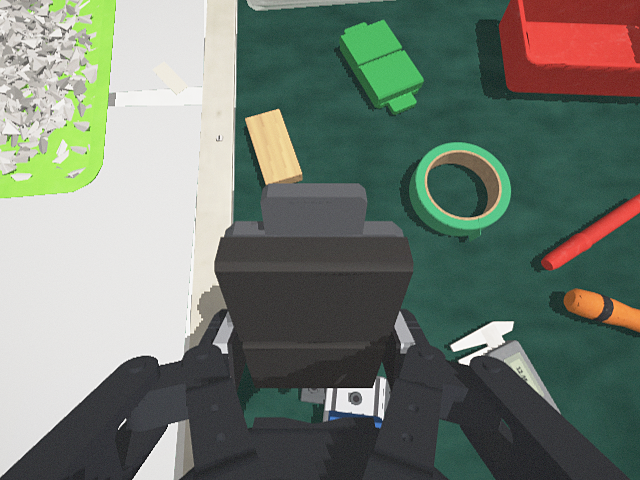

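View pics/s5.png

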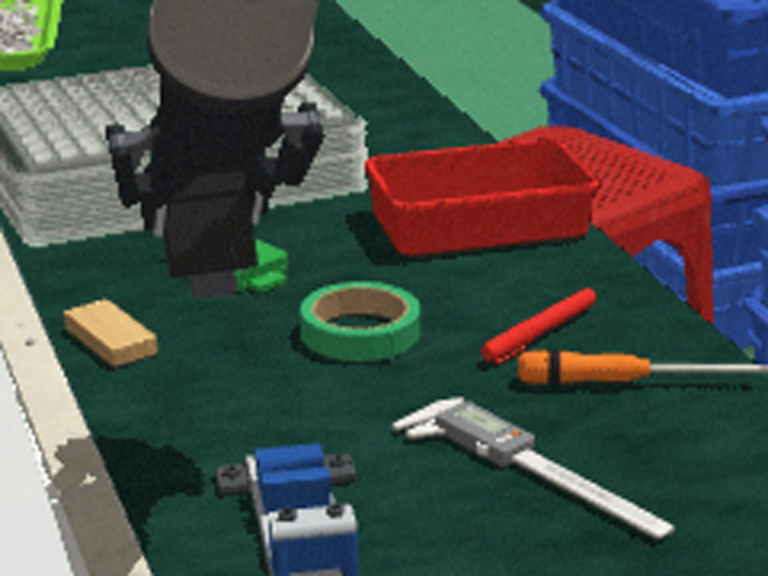

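Request:
apply_moves(plan=[[-0.012, 0.0045, -0.003, -0.012, 0.0585, 0.011, -1], [-0.0117, 0.0046, -0.0037, -0.012, 0.0585, 0.011, -1], [-0.0114, 0.0048, -0.0043, -0.012, 0.0585, 0.011, -1], [-0.011, 0.005, -0.005, -0.012, 0.0585, 0.011, -1], [-0.0107, 0.0052, -0.0055, -0.012, 0.0585, 0.011, -1], [-0.0103, 0.0054, -0.006, -0.012, 0.0585, 0.011, -1], [-0.01, 0.0056, -0.0066, -0.012, 0.0585, 0.011, -1], [-0.0094, 0.0058, -0.007, -0.012, 0.0585, 0.011, -1], [0, 0, 0, 0, 0, 0, -1]])

```text
time: 6.45
tool_pos: [0.6023, 0.0415, 0.1383]
tcp_rot: [[0.071, 0.988, 0.134], [0.469, -0.151, 0.87], [0.88, 0.001, -0.475]]
force: [-1.5, -0.6, -4.2]
grip_width: 0.0567
```

```bash
python3 - <<'E'
from go import *
log();s=arm.sense();pt=np.array([.0009,0,-.0181])
print(s["time"],np.round(s["q"],1),np.round(s["tool_pos"],3),s["grip_width"],np.round(s["force"],1))
shot("wrist","w6");shot("side","s6",(240,180,400,300),5);shot("scene","c6",(320,150,480,270),5)
R2=frame(-9.8,61);c=W([0,-.006,.12]);rows(c-R2@pt,R2,4)
E
```

```text
6.45 [ 35.1  40.3 -21.7 108.1 -56.1  61.5  48.8] [0.602 0.042 0.138] 0.0567111578508938 [-1.5 -0.6 -4.2]
total tool shift [-0.0337  0.001   0.003 ] world [-0.0008 -0.0135 -0.031 ] rotvec [-0.0194 -0.0096  0.0165] deg 1.56 dist 0.0338
[-0.0084, 0.0003, 0.0007, -0.0049, -0.0024, 0.0041]
```

View pics/w6.png

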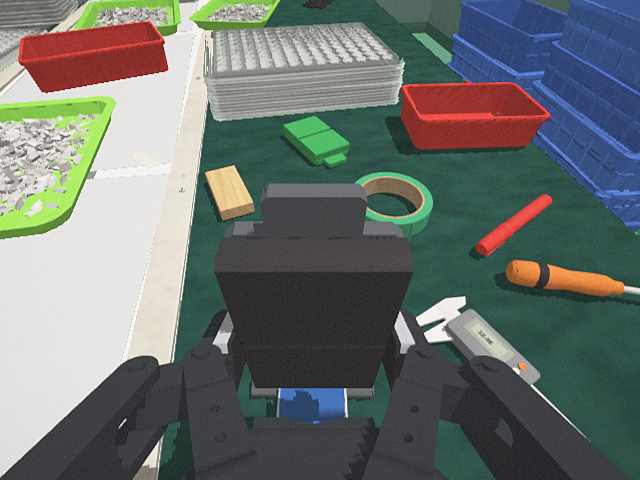

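View pics/s6.png

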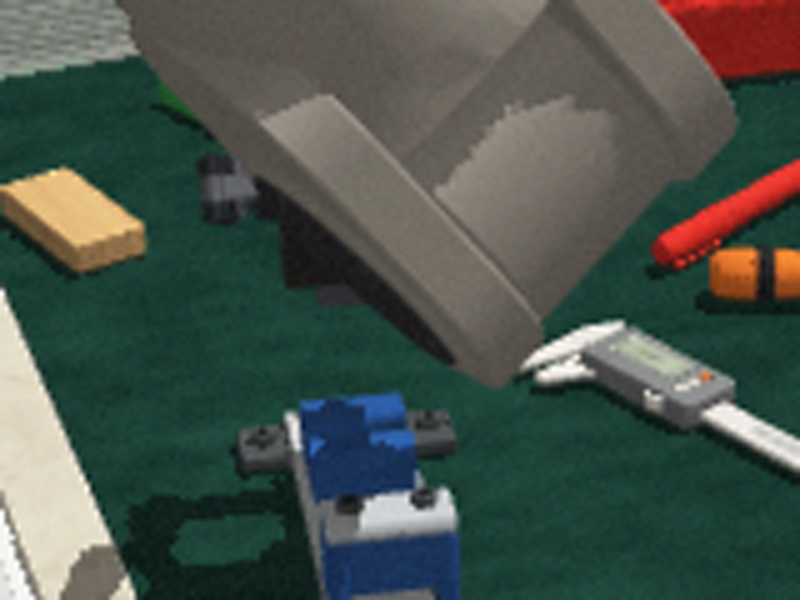

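View pics/c6.png

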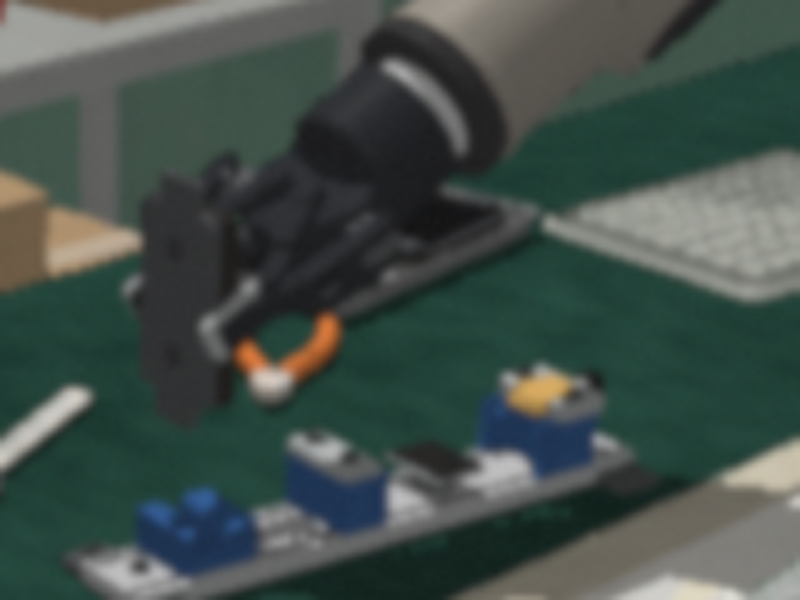

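```bash
python3 - <<'E'
from go import *
pts={'blkUL':[-.022,.022,.036],'blkUR':[.022,.022,.036],'blkLL':[-.022,-.022,.036],'blkLR':[.022,-.022,.036],
'rTL':[-.026,.055,.012],'rTR':[.026,.055,.012],'hL':[-.022,-.1015,.05],'hR':[.022,-.1015,.05]}
for n,(ox,oy,tag) in {"side":(240,180,"s6"),"scene":(320,150,"c6")}.items():
    im=cv2.imread(f"pics/{tag}.png");c=cam(n)
    for k,v in pts.items():
        u=(proj(c,W(v))[0]-[ox,oy])*5
        cv2.circle(im,tuple(int(round(x)) for x in u),4,(0,0,255),-1)
    im=im[350:600,200:700] if n=="side" else im[350:600,30:530]
    cv2.imwrite(f"pics/{tag}o.png",cv2.resize(im,None,fx=1.6,fy=1.6))
E
```

```text
(no output)
```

View pics/s6o.png

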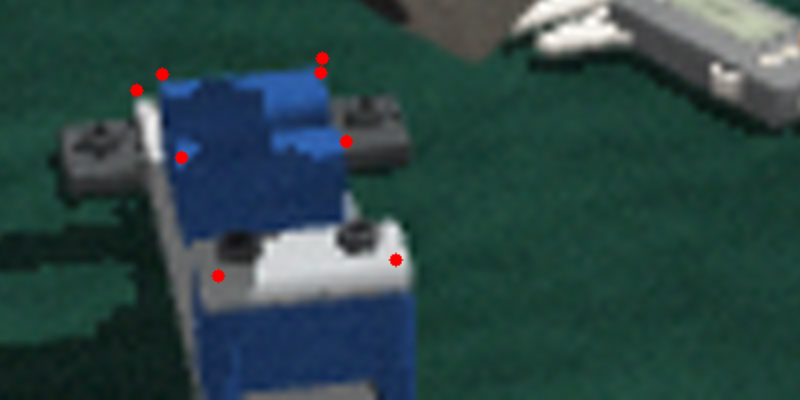

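View pics/c6o.png

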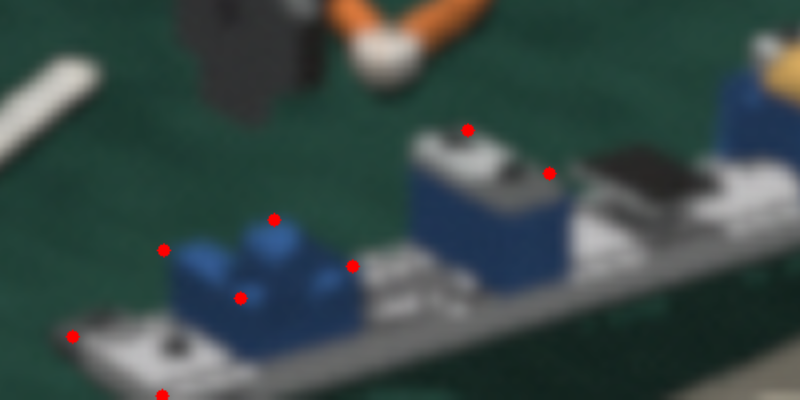

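```bash
cat >> go.py <<'E'
def padpts(s,R0,pt,pts): # pad-frame points (centre origin) -> world, with pad frame at grasp = yaw of R0 frame
    R=np.array(s["tcp_rot"]);return np.array([np.array(s["tool_pos"])+R@(np.array(pt)+R0@np.array(v)) for v in pts])
# pad orientation in tool frame, from grasp 1: frame(11.7,-29) vs pad yaw 11.7
RP1=frame(0,-29).T
E
python3 - <<'E'
from go import *
s=arm.sense();pt=[.0009,0,-.0181]
P=[[-.015,-.065,-.009],[.015,-.065,-.009],[-.015,.065,-.009],[.015,.065,-.009],[-.029,-.05,-.009],[-.029,.05,-.009],[.029,-.05,-.009]]
X=padpts(s,RP1,pt,P);print(X.round(4))
im=cv2.imread("pics/c6.png")
for u in (proj(cam("scene"),X)-[320,150])*5: cv2.circle(im,tuple(int(round(x)) for x in u),4,(0,0,255),-1)
cv2.imwrite("pics/c6p.png",cv2.resize(im[130:470,80:330],None,fx=1.7,fy=1.7))
E
```

```text
[[0.587  0.0419 0.0859]
 [0.6167 0.0375 0.086 ]
 [0.5861 0.0407 0.2159]
 [0.6158 0.0364 0.216 ]
 [0.573  0.0438 0.1008]
 [0.5724 0.0429 0.2008]
 [0.6304 0.0353 0.1011]]
```

View pics/c6p.png

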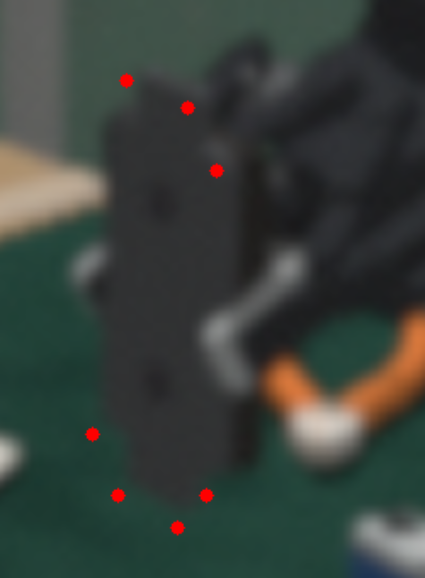

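```bash
python3 - <<'E'
from go import *
pt=np.array([.004,0,-.0181])
R2=frame(-9.8,62);c=W([0,-.006,.108]);rows(c-R2@pt,R2,3)
path([(c-R2@pt,R2)])
E
```

```text
total tool shift [-0.047   0.0009  0.0087] world [-0.001  -0.0147 -0.0455] rotvec [-0.0196  0.0078  0.0163] deg 1.53 dist 0.0478
[-0.0157, 0.0003, 0.0029, -0.0065, 0.0026, 0.0054]
[ 35.9  44.4 -21.3 108.3 -56.8  59.4  52.6] perr mm 0.0 aerr 0.0
```

Request:
apply_moves(plan=[[-0.012, 0, 0.003, -0.006, 0.003, 0.005, -1], [-0.012, 0, 0.003, -0.006, 0.003, 0.005, -1], [-0.012, 0, 0.003, -0.006, 0.003, 0.005, -1], [-0.009, 0, 0, 0, 0, 0, -1], [0, 0, 0, 0, 0, 0, -1]])

```text
time: 7.02
tool_pos: [0.5999, 0.036, 0.0948]
tcp_rot: [[0.073, 0.987, 0.144], [0.467, -0.162, 0.87], [0.881, 0.004, -0.472]]
force: [-0.4, -0.7, -3.0]
grip_width: 0.0571
```

```bash
python3 - <<'E'
from go import *
log();s=arm.sense();pt=np.array([.004,0,-.0181])
print(s["time"],np.round(s["q"],1),np.round(s["force"],1),s["grip_width"])
shot("scene","c7",(320,180,440,270),6.5)
R2=frame(-9.8,62);c=W([0,-.006,.108]);rows(c-R2@pt,R2,3)
E
```

```text
7.0167 [ 36.2  44.5 -22.4 108.4 -56.2  58.7  52.4] [-0.4 -0.7 -3. ] 0.05713487784021102
total tool shift [-0.0022  0.0022 -0.005 ] world [ 0.0013 -0.0057  0.0004] rotvec [-0.0063  0.0027  0.0076] deg 0.59 dist 0.0059
[-0.0007, 0.0007, -0.0017, -0.0021, 0.0009, 0.0025]
```

View pics/c7.png

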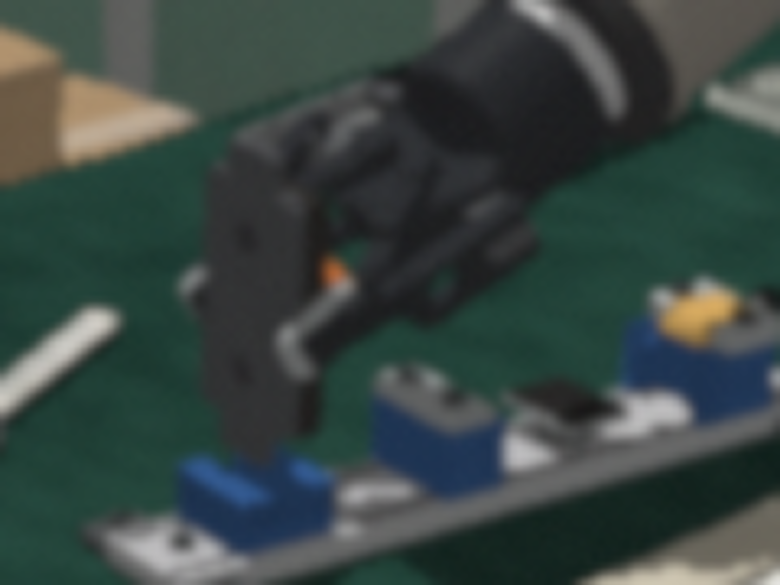

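```bash
python3 - <<'E'
from go import *
s=arm.sense();pt=[.004,0,-.0181]
P=[[-.015,-.065,-.009],[.015,-.065,-.009],[-.015,-.065,-.003],[.015,-.065,-.003],[-.029,-.05,-.009],[.029,-.05,-.009]]
X=padpts(s,RP1,pt,P)
im=cv2.imread("pics/c7_full.png")[235:268,340:380];im=cv2.resize(im,None,fx=18,fy=18,interpolation=cv2.INTER_CUBIC)
f=lambda X:[tuple(int(round(x)) for x in u) for u in (proj(cam("scene"),X)-[340,235]+.5)*18]
for i,u in enumerate(f(X)): cv2.circle(im,u,4,(0,0,255) if i in(0,1,4,5) else (255,0,255),-1)
S=np.array([W(v) for v in ([-.022,.022,.036],[.022,.022,.036],[-.022,-.022,.036],[.022,-.022,.036],[-.022,0,.036],[.022,0,.036],[-.022,.009,.036],[-.022,-.009,.036])])
for u in f(S): cv2.circle(im,u,4,(0,255,255),-1)
cv2.imwrite("pics/c7o.png",im)
E
```

```text
(no output)
```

View pics/c7o.png

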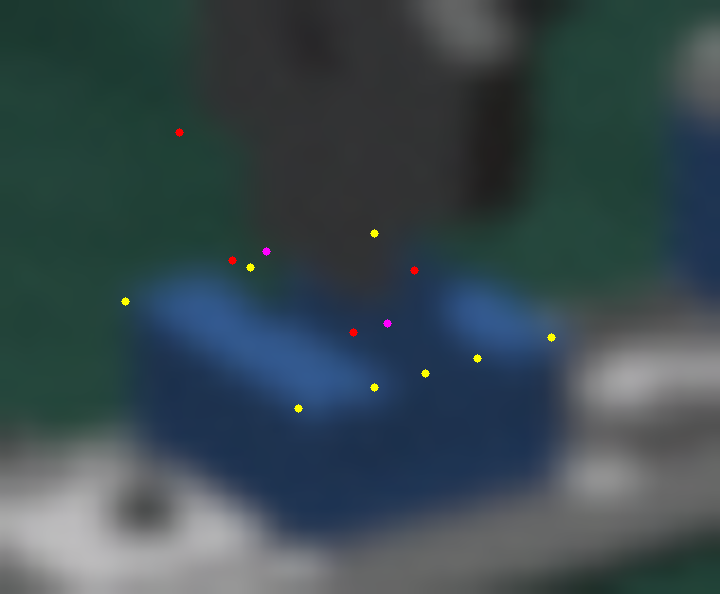

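Request:
apply_moves(plan=[[-0.0015, 0.002, -0.0035, -0.006, 0.003, 0.008, -1], [0, 0, 0, 0, 0, 0, -1], [-0.006, 0, 0.003, 0, 0, 0, -1], [-0.006, 0, 0.003, 0, 0, 0, -1], [0, 0, 0, 0, 0, 0, -1]])

```text
time: 7.48
tool_pos: [0.6023, 0.0315, 0.0825]
tcp_rot: [[0.079, 0.985, 0.152], [0.462, -0.171, 0.87], [0.883, 0.001, -0.469]]
force: [-0.3, 0.5, -3.3]
grip_width: 0.0572
```

```bash
python3 - <<'E'
from go import *
log();s=arm.sense();pt=np.array([.004,0,-.0181])
print(s["time"],np.round(s["q"],1),np.round(s["force"],1),s["grip_width"])
shot("scene","c8",(340,225,390,268),16)
R2=frame(-9.8,62);c=W([0,-.004,.108]);rows(c-R2@pt,R2,3)
E
```

```text
7.4833 [ 36.7  45.9 -22.4 108.1 -56.3  58.1  53.1] [-0.3  0.5 -3.3] 0.05723373520976032
total tool shift [ 0.012  -0.0009 -0.0052] world [-0.0007  0.0012  0.0131] rotvec [ 0.0013 -0.0004  0.0006] deg 0.09 dist 0.0131
[0.004, -0.0003, -0.0017, 0.0004, -0.0001, 0.0002]
```

View pics/c8.png

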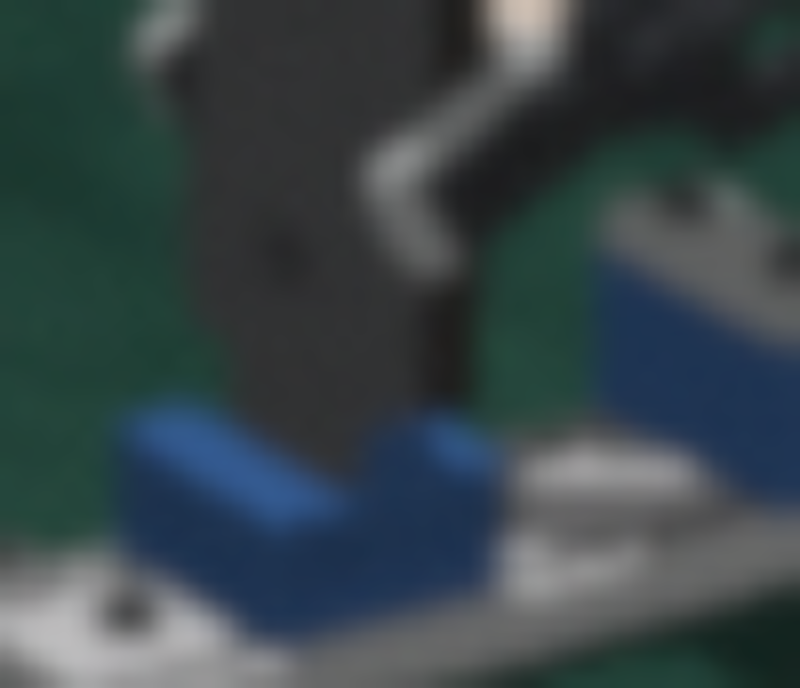

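Request:
apply_moves(plan=[[-0.004, 0, 0.002, 0, 0, 0, -1], [-0.004, 0, 0.002, 0, 0, 0, -1], [0, 0, 0, 0, 0, 0, -1]])

```text
time: 7.78
tool_pos: [0.6029, 0.0312, 0.0742]
tcp_rot: [[0.078, 0.985, 0.152], [0.462, -0.171, 0.87], [0.883, 0.002, -0.469]]
force: [-0.5, -0.6, -3.7]
grip_width: 0.057
```

```bash
python3 - <<'E'
from go import *
log();s=arm.sense();pt=np.array([.004,0,-.0181])
print(s["time"],np.round(s["q"],1),np.round(s["force"],1),s["grip_width"])
shot("scene","c9",(340,225,390,268),16)
R2=frame(-9.8,62);c=W([0,-.004,.086]);rows(c-R2@pt,R2,3)
E
```

```text
7.7833 [ 36.7  46.8 -22.4 107.9 -56.3  57.7  53.8] [-0.5 -0.6 -3.7] 0.05698123175206965
total tool shift [ 0.0001 -0.0015  0.0014] world [-0.0012  0.0015 -0.0005] rotvec [ 0.0019 -0.0009  0.0017] deg 0.16 dist 0.002
[0.0, -0.0005, 0.0005, 0.0006, -0.0003, 0.0006]
```

View pics/c9.png

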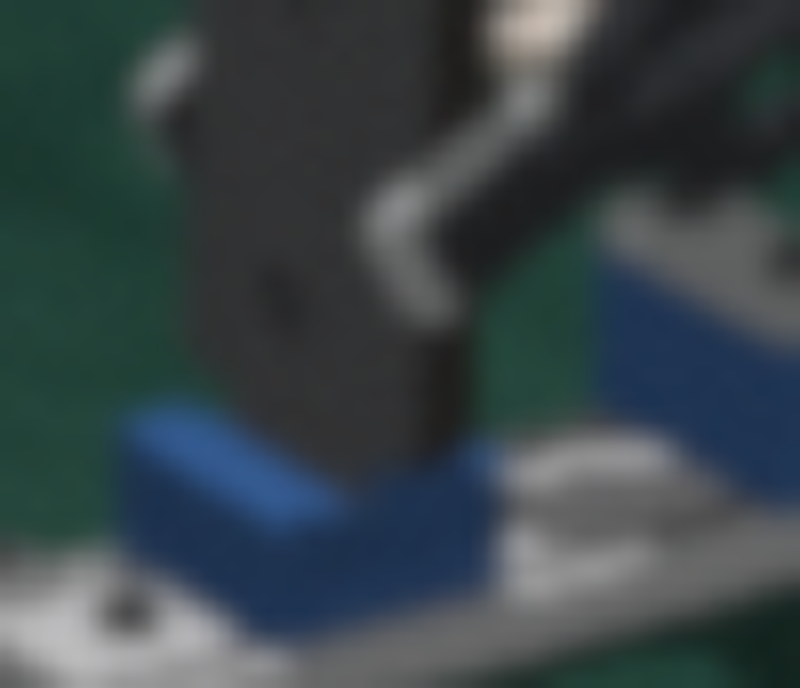

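Request:
apply_moves(plan=[[-0.003, 0, 0.0015, 0, 0, 0, -1], [0, 0, 0, 0, 0, 0, -1]])

```text
time: 8.0
tool_pos: [0.6032, 0.0313, 0.0715]
tcp_rot: [[0.077, 0.985, 0.152], [0.462, -0.171, 0.87], [0.884, 0.003, -0.468]]
force: [-1.7, -1.0, -1.5]
grip_width: 0.0569
```

```bash
python3 - <<'E'
from go import *
s=arm.sense()
print(s["time"],np.round(s["force"],1),np.round(s["tool_pos"],4),s["grip_width"])
E
```

```text
8.0 [-1.7 -1.  -1.5] [0.6032 0.0313 0.0715] 0.05694831391551798
```

Request:
apply_moves(plan=[[-0.002, 0, 0.001, 0, 0, 0, -1], [0, 0, 0, 0, 0, 0, -1]])

```text
time: 8.17
tool_pos: [0.6033, 0.0313, 0.0717]
tcp_rot: [[0.075, 0.985, 0.152], [0.459, -0.17, 0.872], [0.885, 0.004, -0.465]]
force: [-2.8, -4.3, -5.5]
grip_width: 0.0568
```

```bash
python3 - <<'E'
from go import *
s=arm.sense()
print(s["time"],np.round(s["force"],1),np.round(s["tool_pos"],4),np.round(s["wrist_torque"],2))
shot("scene","c10",(340,215,390,258),16)
E
```

```text
8.1667 [-2.8 -4.3 -5.5] [0.6033 0.0313 0.0717] [-2.65  0.61  0.25]
```

View pics/c10.png

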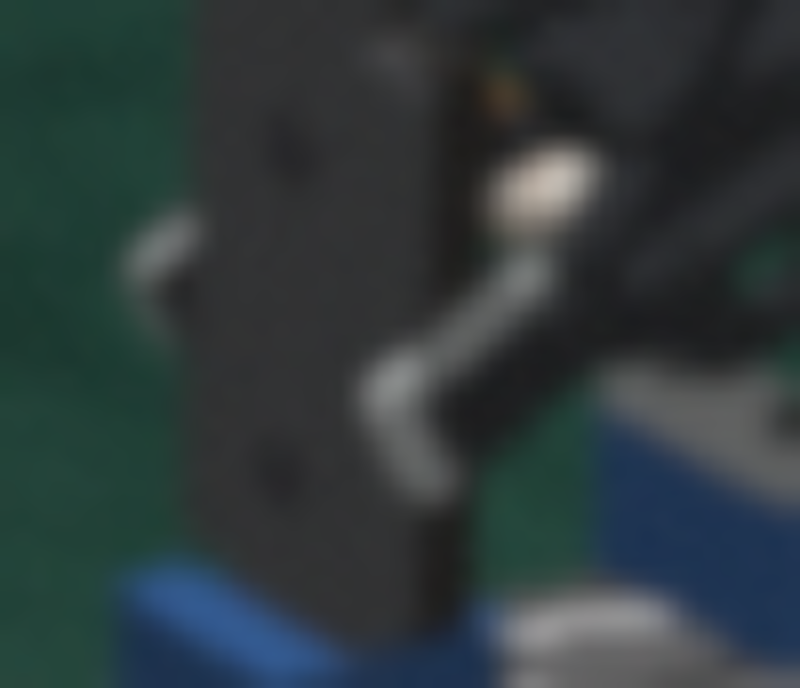

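Request:
apply_moves(plan=[[0, 0, 0, 0, 0, 0, -1], [0, 0, 0, 0, 0, 0, -1]])

```text
time: 8.38
tool_pos: [0.6032, 0.031, 0.0716]
tcp_rot: [[0.075, 0.985, 0.153], [0.459, -0.17, 0.872], [0.885, 0.004, -0.465]]
force: [0.4, -0.9, -1.6]
grip_width: 0.0566
```

```bash
python3 - <<'E'
from go import *
s=arm.sense()
print(s["time"],np.round(s["force"],1),np.round(s["tool_pos"],4),np.round(s["wrist_torque"],2))
shot("side","s10",(250,190,370,300),6);shot("wrist","w10")
E
```

```text
8.3833 [ 0.4 -0.9 -1.6] [0.6032 0.031  0.0716] [-1.35  0.24 -0.05]
```

View pics/s10.png

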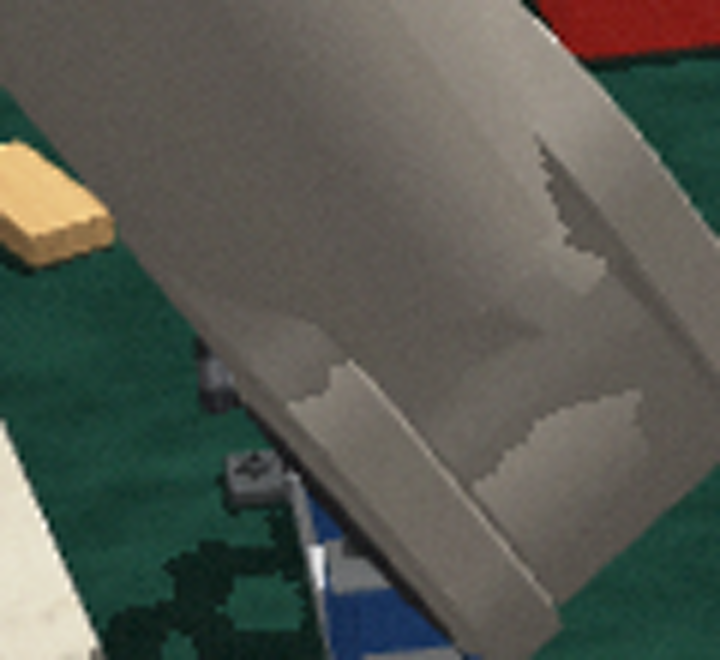

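View pics/w10.png

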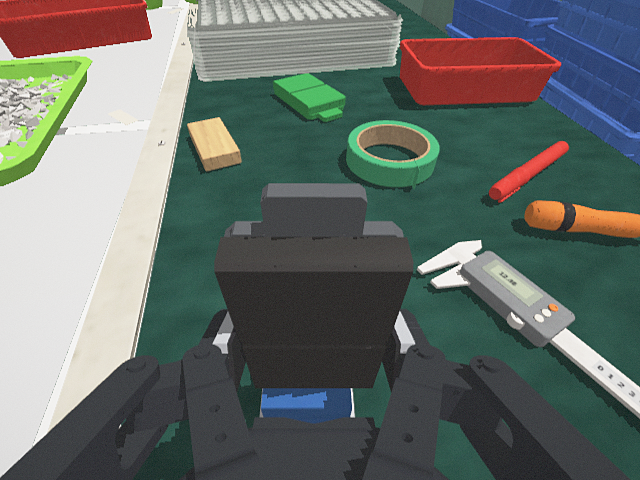

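Request:
apply_moves(plan=[[0, 0, 0, 0, 0, 0, -0.2], [0, 0, 0, 0, 0, 0, 0.5], [0, 0, 0, 0, 0, 0, 1], [0, 0, 0, 0, 0, 0, 1], [0, 0, 0, 0, 0, 0, 1]])

```text
time: 8.9
tool_pos: [0.6035, 0.0321, 0.072]
tcp_rot: [[0.075, 0.986, 0.152], [0.458, -0.169, 0.873], [0.886, 0.004, -0.464]]
force: [0.6, -0.6, -0.1]
grip_width: 0.0858
```

```bash
python3 - <<'E'
from go import *
s=arm.sense()
print(s["time"],np.round(s["force"],1),np.round(s["tool_pos"],4),np.round(s["wrist_torque"],2),s["grip_width"])
shot("scene","c11",(340,185,400,255),8.5);shot("wrist","w11")
E
```

```text
8.9 [ 0.6 -0.6 -0.1] [0.6035 0.0321 0.072 ] [-0.91  0.15  0.05] 0.08579035976189316
```

View pics/c11.png

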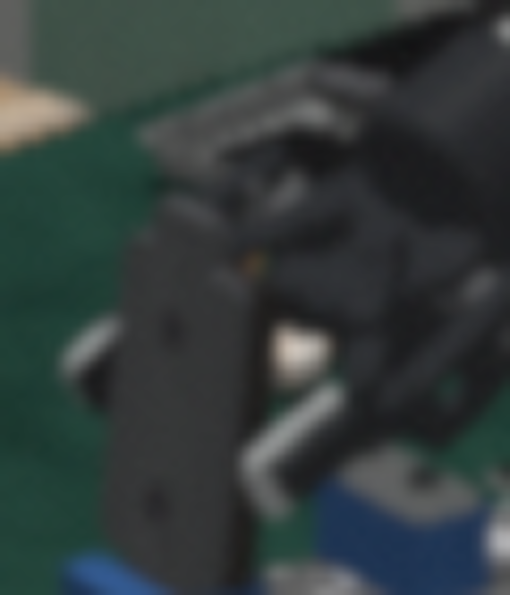

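View pics/w11.png

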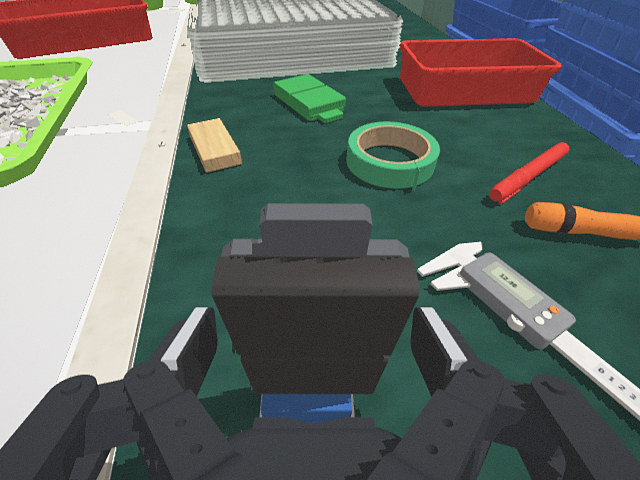

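```bash
python3 - <<'E'
from go import *
s=arm.sense();p=np.array(s["tool_pos"]);R=np.array(s["tcp_rot"])
A=(p-.11*R[:,2],R);rows(*A,4)
B=(W([0,-.06,.28]),frame(-9.8,15));rows(*B,10,dict(tool_pos=A[0],tcp_rot=A[1]))
C=(W([0,.12,.27]),frame(-9.8,-45));rows(*C,10,dict(tool_pos=B[0],tcp_rot=B[1]))
Rg=frame(-9.8,-66);pt=np.array([0,0,-.0187])
Dd=(W([0,-.006,.088])-Rg@pt-.09*Rg[:,2],Rg)
E=(W([0,-.006,.088])-Rg@pt,Rg)
path([A,B,C,Dd,E])
E
```

```text
total tool shift [-0.    0.   -0.11] world [-0.0167 -0.096   0.0511] rotvec [0. 0. 0.] deg 0.0 dist 0.11
[-0.0, 0.0, -0.0275, 0.0, 0.0, 0.0]
total tool shift [ 0.1519 -0.001  -0.0483] world [0.0031 0.0277 0.157 ] rotvec [ 0.0028 -0.8261  0.0037] deg 47.34 dist 0.1594
[0.0152, -0.0001, -0.0048, 0.0003, -0.0826, 0.0004]
[0.0147, -0.0001, -0.0061, 0.0003, -0.0826, 0.0004]
[0.0142, -0.0001, -0.0073, 0.0003, -0.0826, 0.0004]
[0.0135, -0.0001, -0.0084, 0.0003, -0.0826, 0.0004]
[0.0128, -0.0001, -0.0095, 0.0003, -0.0826, 0.0004]
[0.012, -0.0001, -0.0105, 0.0003, -0.0826, 0.0004]
[0.0111, -0.0001, -0.0115, 0.0003, -0.0826, 0.0004]
[0.0101, -0.0001, -0.0123, 0.0003, -0.0826, 0.0004]
[0.009, -0.0002, -0.0131, 0.0003, -0.0826, 0.0004]
[0.0079, -0.0002, -0.0138, 0.0003, -0.0826, 0.0004]
total tool shift [0.1713 0.     0.0562] world [ 0.0306  0.1774 -0.01  ] rotvec [ 0.     -1.0472  0.    ] deg 60.0 dist 0.1803
[0.0171, 0.0, 0.0056, 0.0, -0.1047, 0.0]
[0.0176, 0.0, 0.0038, 0.0, -0.1047, 0.0]
[0.0179, 0.0, 0.0019, 0.0, -0.1047, 0.0]
[0.018, 0.0, 0.0001, 0.0, -0.1047, 0.0]
[0.0179, 0.0, -0.0018, 0.0, -0.1047, 0.0]
[0.0176, 0.0, -0.0037, 0.0, -0.1047, 0.0]
[0.0172, 0.0, -0.0055, 0.0, -0.1047, 0.0]
[0.0165, 0.0, -0.0073, 0.0, -0.1047, 0.0]
[0.0156, 0.0, -0.009, 0.0, -0.1047, 0.0]
[0.0146, 0.0, -0.0106, 0.0, -0.1047, 0.0]
[ 42.1  43.5 -18.7 103.7 -50.5  68.3  50.7] perr mm 0.0 aerr 0.0
[ 17.9  15.3 -14.6 100.3 -12.4  63.9  -0.6] perr mm 0.0 aerr 0.0
[-32.7  35.3  -2.9  81.9  31.7  97.3 -51.2] perr mm 0.0 aerr 0.0
[-36.1  52.1   1.7  86.5  39.9  96.3 -61.1] perr mm 0.0 aerr 0.0
[-32.3  52.    2.8  94.   42.9  88.4 -63.4] perr mm 0.0 aerr 0.0
```

Request:
apply_moves(plan=[[0, 0, -0.02, 0, 0, 0, 1], [0, 0, -0.03, 0, 0, 0, 1], [0, 0, -0.03, 0, 0, 0, 1], [0, 0, -0.03, 0, 0, 0, 1], [0, 0, 0, 0, 0, 0, 1]])

```text
time: 9.42
tool_pos: [0.5851, -0.065, 0.1246]
tcp_rot: [[0.075, 0.986, 0.146], [0.456, -0.164, 0.874], [0.887, 0.002, -0.462]]
force: [0.7, -0.6, -0.6]
grip_width: 0.0851
```

Request:
apply_moves(plan=[[0.015, 0, -0.005, 0, -0.083, 0, 1], [0.0147, 0, -0.006, 0, -0.083, 0, 1], [0.0142, 0, -0.0073, 0, -0.083, 0, 1], [0.0135, 0, -0.0084, 0, -0.083, 0, 1], [0.0128, 0, -0.0095, 0, -0.083, 0, 1], [0.012, 0, -0.0105, 0, -0.083, 0, 1], [0.011, 0, -0.0115, 0, -0.083, 0, 1], [0.01, 0, -0.0123, 0, -0.083, 0, 1], [0.009, 0, -0.013, 0, -0.083, 0, 1], [0.008, 0, -0.0138, 0, -0.083, 0, 1], [0, 0, 0, 0, 0, 0, 1]])

```text
time: 10.33
tool_pos: [0.5913, -0.0393, 0.2875]
tcp_rot: [[0.173, 0.984, 0.047], [0.959, -0.179, 0.22], [0.225, 0.007, -0.974]]
force: [-0.3, 1.0, 0.3]
grip_width: 0.0855
```

```bash
python3 - <<'E'
from go import *
log();s=arm.sense();print(s["time"],np.round(s["q"],1),np.round(s["tool_pos"],3))
shot("wrist","w12");shot("scene","c12",(335,170,455,270),6.5);shot("side","s12",(260,160,360,260),6)
C=(W([0,.12,.27]),frame(-9.8,-45));rows(*C,10)
E
```

```text
10.3333 [ 11.8  14.2  -8.3 100.  -12.   64.4  -1.4] [ 0.591 -0.039  0.287]
total tool shift [ 0.179  -0.0032  0.0552] world [ 0.0313  0.1843 -0.0126] rotvec [-0.0038 -1.0169 -0.0144] deg 58.27 dist 0.1873
[0.0179, -0.0003, 0.0055, -0.0004, -0.1017, -0.0014]
[0.0184, -0.0003, 0.0037, -0.0004, -0.1017, -0.0014]
[0.0186, -0.0003, 0.0018, -0.0004, -0.1017, -0.0014]
[0.0187, -0.0002, -0.0001, -0.0004, -0.1017, -0.0014]
[0.0186, -0.0002, -0.002, -0.0004, -0.1017, -0.0014]
[0.0183, -0.0002, -0.0039, -0.0004, -0.1017, -0.0014]
[0.0178, -0.0002, -0.0057, -0.0004, -0.1017, -0.0014]
[0.0172, -0.0001, -0.0075, -0.0004, -0.1017, -0.0014]
[0.0163, -0.0001, -0.0092, -0.0004, -0.1017, -0.0014]
[0.0153, -0.0001, -0.0108, -0.0004, -0.1017, -0.0014]
```

View pics/w12.png

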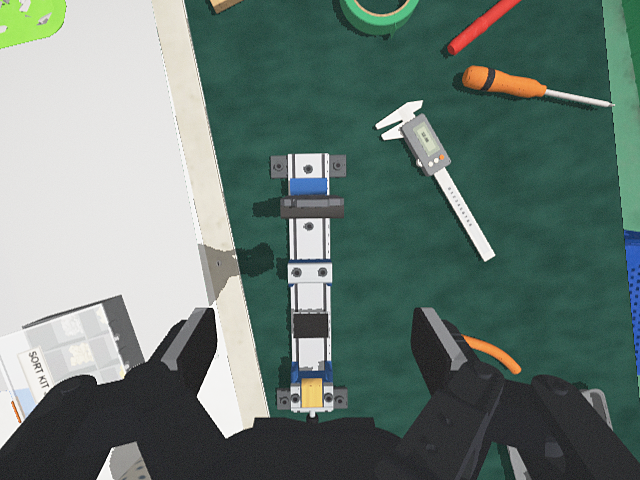

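View pics/c12.png

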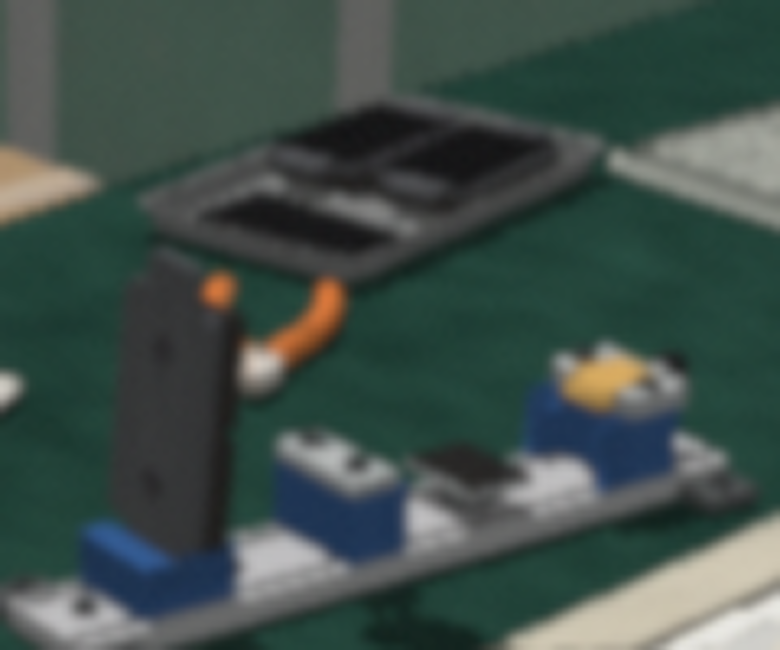

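View pics/s12.png

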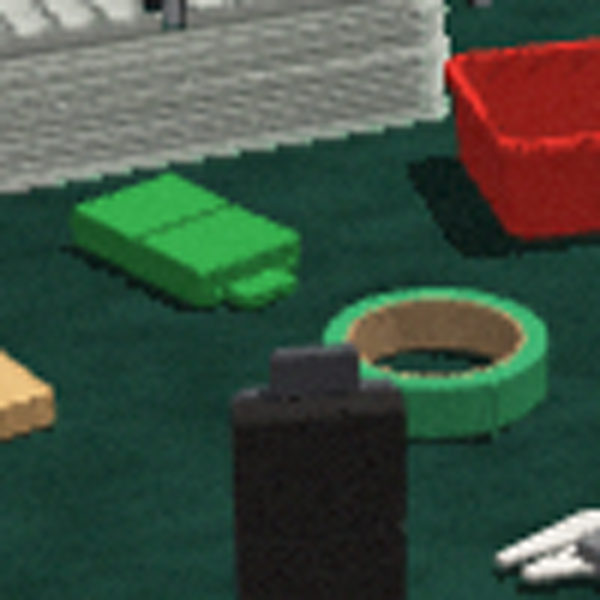

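```bash
python3 - <<'E'
from go import *
im=cv2.imread("pics/w12_full.png")
cv2.imwrite("pics/w12a.png",cv2.resize(im[145:285,260:360],None,fx=5,fy=4.2,interpolation=cv2.INTER_CUBIC))
cv2.imwrite("pics/w12b.png",cv2.resize(im[255:420,260:360],None,fx=5,fy=3.6,interpolation=cv2.INTER_CUBIC))
E
```

```text
(no output)
```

View pics/w12a.png

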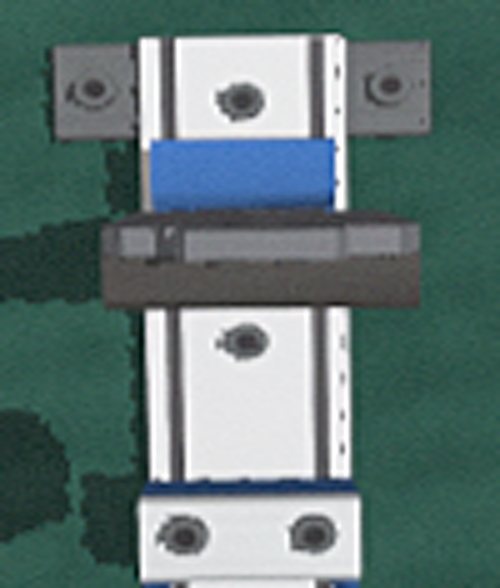

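View pics/w12b.png

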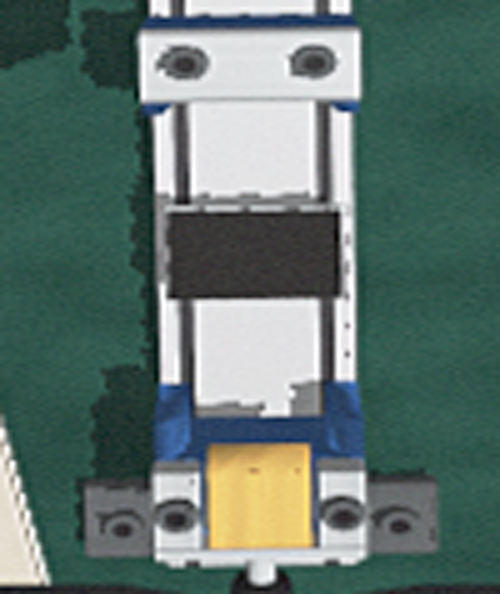

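```bash
python3 - <<'E'
from go import *
D=json.load(open(F));L=lfit();p,R=fk(D[-1][0],L)
c=cam("wrist",dict(tool_pos=D[-1][1],tcp_rot=R))
a=lambda x,y:(260+x/5-.4,145+y/4.2-.4);b=lambda x,y:(260+x/5-.4,255+y/3.6-.4)
# fixture coords rel. slot (y_f-115)
O=[("rTL",a(140,37),.012,(-26,55)),("rTR",a(345,37),.012,(26,55)),("lipL",b(140,100),.050,(None,-101.5)),("lipR",b(360,100),.050,(None,-101.5)),
("pFL",b(168,210),.029,(-23,-143)),("pFR",b(340,210),.029,(23,-143)),("pNL",b(168,298),.029,(-23,-177)),("pNR",b(340,298),.029,(23,-177)),
("noseL",b(208,443),.043,(-12.5,-221.5)),("noseR",b(310,443),.043,(12.5,-221.5)),("noseTopL",b(208,467),.0535,(None,None)),("sc1",a(242,100),.012,(0,None)),("sc2",a(245,342),.012,(0,None)),
("blkL",a(152,140),.036,(-22,22)),("blkR",a(335,140),.036,(22,22))]
for n,uv,z,f in O:
    X=plane(c,uv,z);r=fx().T@(X-[SLOT[0],SLOT[1],0]);print(n,X.round(4),(r*1e3).round(1),f)
E
```

```text
rTL [0.582  0.0802 0.012 ] [-27.5  53.5  12. ] (-26, 55)
rTR [0.6322 0.0711 0.012 ] [23.5 53.1 12. ] (26, 55)
lipL [ 0.5558 -0.0722  0.05  ] [ -27.4 -101.1   50. ] (None, -101.5)
lipR [ 0.6067 -0.0815  0.05  ] [  24.4 -101.7   50. ] (None, -101.5)
pFL [ 0.5532 -0.1158  0.029 ] [ -22.5 -144.5   29. ] (-23, -143)
pFR [ 0.5955 -0.1236  0.029 ] [  20.4 -145.    29. ] (23, -143)
pNL [ 0.5474 -0.1468  0.029 ] [ -23.  -176.1   29. ] (-23, -177)
pNR [ 0.5899 -0.1547  0.029 ] [  20.3 -176.6   29. ] (23, -177)
noseL [ 0.5493 -0.1937  0.043 ] [ -13.1 -221.9   43. ] (-12.5, -221.5)
noseR [ 0.574  -0.1983  0.043 ] [  12.  -222.3   43. ] (12.5, -221.5)
noseTopL [ 0.5491 -0.1966  0.0535] [ -12.8 -224.9   53.5] (None, None)
sc1 [0.6037 0.0576 0.012 ] [-2.3 35.  12. ] (0, None)
sc2 [ 0.5914 -0.0133  0.012 ] [ -2.3 -37.   12. ] (0, None)
blkL [0.5805 0.0477 0.036 ] [-23.5  21.2  36. ] (-22, 22)
blkR [0.623 0.04  0.036] [19.8 20.9 36. ] (22, 22)
```

```bash
python3 - <<'E'
from go import *
print(W([-.0018,-.0007,.036]))
E
sed -i 's/^PSI=.*/PSI=-9.5/; s/^SLOT=.*/SLOT=np.array([.5981,.0224,.036])/' go.py
python3 - <<'E'
from go import *
C=(W([0,.12,.25]),frame(-9.5,-45))
Rg=frame(-9.5,-66);pt=np.array([0,0,-.0187])
Dd=(W([0,-.007,.088])-Rg@pt-.09*Rg[:,2],Rg);print(Dd[0])
rows(*Dd,6,dict(tool_pos=C[0],tcp_rot=C[1]))
print(W([0,-.16,0]))
E
```

```text
[0.59810712 0.02241659 0.036     ]
[0.60769517 0.07973849 0.11700032]
total tool shift [ 0.0503 -0.      0.1378] world [-0.0102 -0.061  -0.133 ] rotvec [ 0.     -0.3665  0.    ] deg 21.0 dist 0.1467
[0.0084, -0.0, 0.023, 0.0, -0.0611, 0.0]
[0.0098, -0.0, 0.0224, 0.0, -0.0611, 0.0]
[0.0111, -0.0, 0.0218, 0.0, -0.0611, 0.0]
[0.0124, -0.0, 0.0211, 0.0, -0.0611, 0.0]
[0.0137, -0.0, 0.0203, 0.0, -0.0611, 0.0]
[0.0149, -0.0, 0.0194, 0.0, -0.0611, 0.0]
[ 0.57169238 -0.1354057   0.        ]
```

Request:
apply_moves(plan=[[0.0179, 0, 0.0055, 0, -0.102, -0.001, 1], [0.0184, 0, 0.0037, 0, -0.102, -0.001, 1], [0.0186, 0, 0.0018, 0, -0.102, -0.001, 1], [0.0187, 0, 0, 0, -0.102, -0.001, 1], [0.0186, 0, -0.002, 0, -0.102, -0.001, 1], [0.0183, 0, -0.004, 0, -0.102, -0.001, 1], [0.0178, 0, -0.0057, 0, -0.102, -0.001, 1], [0.0172, 0, -0.0075, 0, -0.102, -0.001, 1], [0.0163, 0, -0.0092, 0, -0.102, -0.001, 1], [0.0153, 0, -0.0108, 0, -0.102, -0.001, 1], [0, 0, 0, 0, 0, 0, 1]])

```text
time: 11.4
tool_pos: [0.6229, 0.1224, 0.2497]
tcp_rot: [[0.124, 0.977, -0.172], [0.653, -0.211, -0.728], [-0.747, -0.022, -0.664]]
force: [-0.8, 0.8, -2.4]
grip_width: 0.0853
```

```bash
python3 - <<'E'
from go import *
log();s=arm.sense();print(s["time"],np.round(s["q"],1),np.round(s["tool_pos"],3),np.round(s["force"],1))
Rg=frame(-9.5,-66);pt=np.array([0,0,-.0187])
Dd=(W([0,-.007,.088])-Rg@pt-.09*Rg[:,2],Rg)
rows(*Dd,7)
E
```

```text
11.4 [-30.1  38.3  -5.   81.2  33.4  99.6 -52.9] [0.623 0.122 0.25 ] [-0.8  0.8 -2.4]
total tool shift [ 0.0694 -0.003   0.1218] world [-0.0153 -0.0427 -0.1327] rotvec [-0.0514 -0.3082 -0.007 ] deg 17.91 dist 0.1402
[0.0099, -0.0004, 0.0174, -0.0073, -0.044, -0.001]
[0.0107, -0.0005, 0.0169, -0.0073, -0.044, -0.001]
[0.0114, -0.0007, 0.0165, -0.0073, -0.044, -0.001]
[0.0121, -0.0008, 0.0159, -0.0073, -0.044, -0.001]
[0.0128, -0.0009, 0.0154, -0.0073, -0.044, -0.001]
[0.0135, -0.001, 0.0148, -0.0073, -0.044, -0.001]
[0.0141, -0.0011, 0.0142, -0.0073, -0.044, -0.001]
```

Request:
apply_moves(plan=[[0.0099, 0, 0.0174, -0.007, -0.044, 0, 1], [0.0107, -0.0005, 0.017, -0.007, -0.044, 0, 1], [0.0114, -0.0007, 0.0165, -0.007, -0.044, 0, 1], [0.0121, -0.0008, 0.016, -0.007, -0.044, 0, 1], [0.0128, -0.001, 0.0154, -0.007, -0.044, 0, 1], [0.0135, -0.001, 0.0148, -0.007, -0.044, 0, 1], [0.0141, -0.001, 0.0142, -0.007, -0.044, 0, 1], [0, 0, 0, 0, 0, 0, 1]])

```text
time: 12.07
tool_pos: [0.5994, 0.0653, 0.0963]
tcp_rot: [[0.043, 0.983, -0.181], [0.382, -0.184, -0.906], [-0.923, -0.03, -0.384]]
force: [-1.4, -1.0, -0.5]
grip_width: 0.0855
```

```bash
python3 - <<'E'
from go import *
log();s=arm.sense();print(s["time"],np.round(s["q"],1),np.round(s["tool_pos"],3),np.round(s["force"],1))
Rg=frame(-9.5,-66);pt=np.array([0,0,-.0187])
rows(W([0,-.007,.088])-Rg@pt,Rg,4)
shot("wrist","w13");shot("side","s13",(240,170,400,290),5)
E
```

```text
12.0667 [-33.5  53.8  -1.1  87.5  41.1  97.  -62.4] [0.599 0.065 0.096] [-1.4 -1.  -0.5]
total tool shift [-0.0111  0.0076  0.0674] world [-0.0053 -0.0667 -0.0159] rotvec [-0.0294  0.0247  0.0205] deg 2.5 dist 0.0687
[-0.0028, 0.0019, 0.0169, -0.0074, 0.0062, 0.0051]
[-0.0029, 0.0018, 0.0169, -0.0074, 0.0062, 0.0051]
[-0.003, 0.0017, 0.0168, -0.0074, 0.0062, 0.0051]
[-0.003, 0.0016, 0.0168, -0.0074, 0.0062, 0.0051]
```

View pics/w13.png

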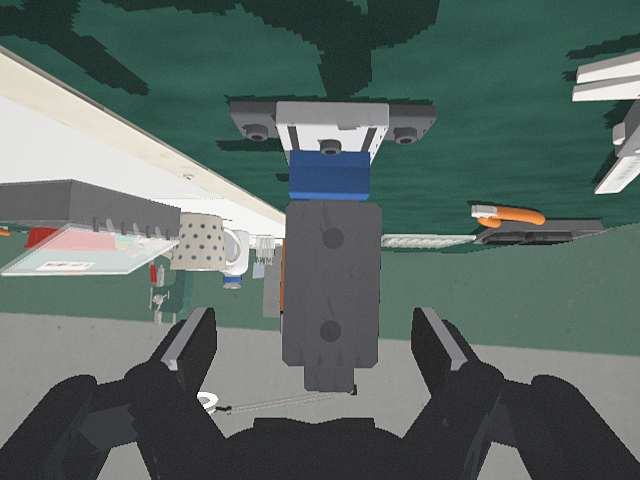

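View pics/s13.png

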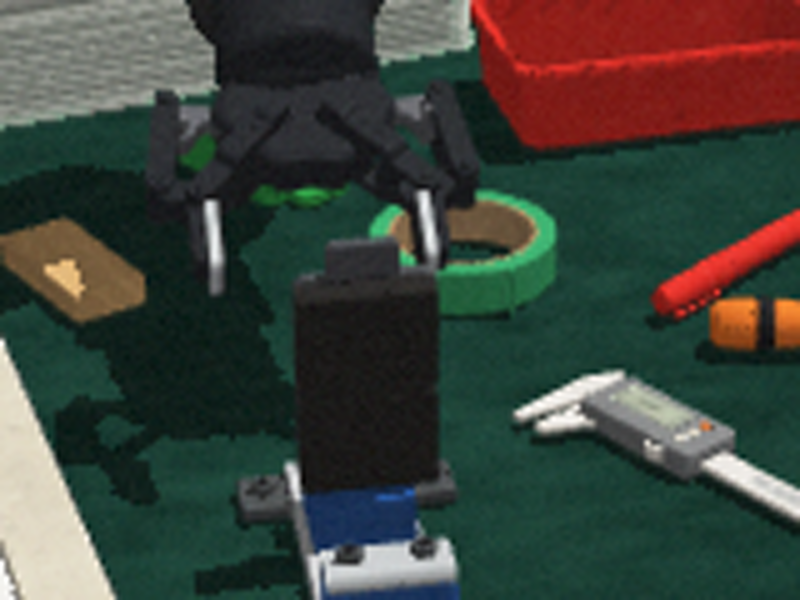

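Request:
apply_moves(plan=[[-0.009, 0.0076, 0.002, -0.029, 0.025, 0.02, 1], [0, 0, 0, 0, 0, 0, 1]])

```text
time: 12.33
tool_pos: [0.6095, 0.0591, 0.1094]
tcp_rot: [[0.075, 0.986, -0.151], [0.41, -0.169, -0.897], [-0.909, 0.006, -0.416]]
force: [0.0, -0.3, 0.8]
grip_width: 0.0853
```

```bash
python3 - <<'E'
from go import *
log();s=arm.sense();print(s["time"],np.round(s["q"],1),np.round(s["tool_pos"],3),np.round(s["force"],1))
Rg=frame(-9.5,-66);pt=np.array([0,0,-.0187])
rows(W([0,-.007,.088])-Rg@pt,Rg,4)
shot("wrist","w14")
s=arm.sense();c=cam("wrist",s)
# predict pad back-plate corners, centre W(0,-.007?,.086), lean 5deg
for lean,yc in ((5,-.006),(5,-.010)):
    Rl=fx()@Ro.from_euler('X',lean,degrees=True).as_matrix()
    Q=[W([0,yc,.086])+Rl@np.array(v) for v in ([-.029,.009,-.05],[.029,.009,-.05],[-.029,.009,.05],[.029,.009,.05],[0,.009,.065],[0,.009,0])]
    print(proj(c,np.array(Q)).round(0).tolist())
E
```

```text
12.3333 [-33.   51.5  -1.   88.4  42.1  95.1 -62.8] [0.61  0.059 0.109] [ 0.  -0.3  0.8]
total tool shift [ 0.0005 -0.0052  0.0686] world [-0.0154 -0.0604 -0.029 ] rotvec [-0.0011 -0.0106 -0.0067] deg 0.72 dist 0.0688
[0.0001, -0.0013, 0.0171, -0.0003, -0.0026, -0.0017]
[[256.0, 181.0], [355.0, 180.0], [256.0, 352.0], [356.0, 352.0], [306.0, 378.0], [306.0, 266.0]]
[[257.0, 183.0], [355.0, 182.0], [258.0, 351.0], [355.0, 351.0], [307.0, 376.0], [306.0, 266.0]]
```

View pics/w14.png

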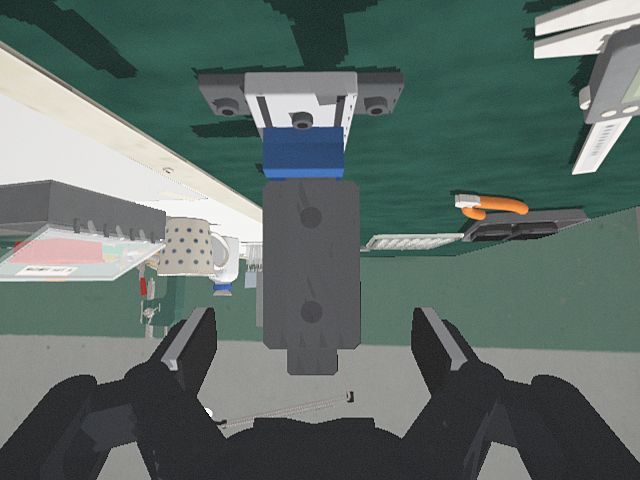

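Request:
apply_moves(plan=[[0, -0.0015, 0.018, 0, -0.003, -0.002, 1], [0, -0.001, 0.018, 0, -0.003, -0.002, 1], [0, 0, 0.018, 0, -0.003, -0.002, 1], [0, 0, 0.013, 0, 0, 0, 1], [0, 0, 0, 0, 0, 0, 1]])

```text
time: 12.8
tool_pos: [0.5967, -0.001, 0.0834]
tcp_rot: [[0.07, 0.985, -0.155], [0.409, -0.171, -0.897], [-0.91, -0.001, -0.415]]
force: [-0.3, -1.7, -0.5]
grip_width: 0.0856
```

```bash
python3 - <<'E'
from go import *
log();s=arm.sense();print(s["time"],np.round(s["q"],1),np.round(s["tool_pos"],3),np.round(s["force"],1))
Rg=frame(-9.5,-66);pt=np.array([0,0,-.0187])
rows(W([.0028,-.010,.087])-Rg@pt,Rg,4)
shot("wrist","w15");shot("scene","c15",(335,170,455,270),6.5)
E
```

```text
12.8 [-30.1  51.4  -0.2  94.   44.3  89.6 -64.2] [ 0.597 -0.001  0.083] [-0.3 -1.7 -0.5]
total tool shift [0.0021 0.0004 0.0051] world [-0.0003 -0.0038 -0.004 ] rotvec [-0.0053 -0.0088 -0.0017] deg 0.6 dist 0.0055
[0.0005, 0.0001, 0.0013, -0.0013, -0.0022, -0.0004]
```

View pics/w15.png

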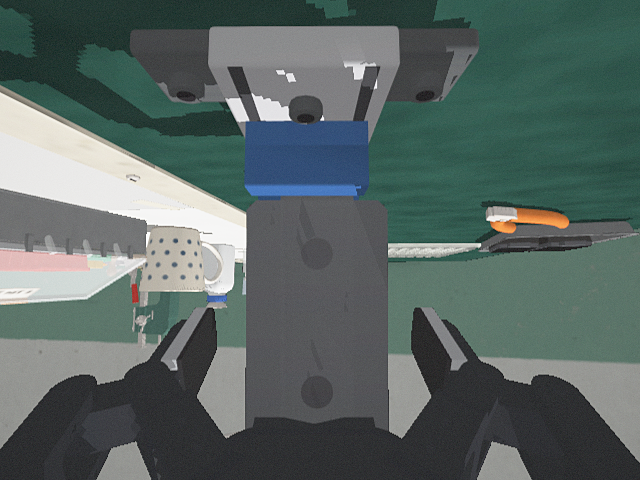

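View pics/c15.png

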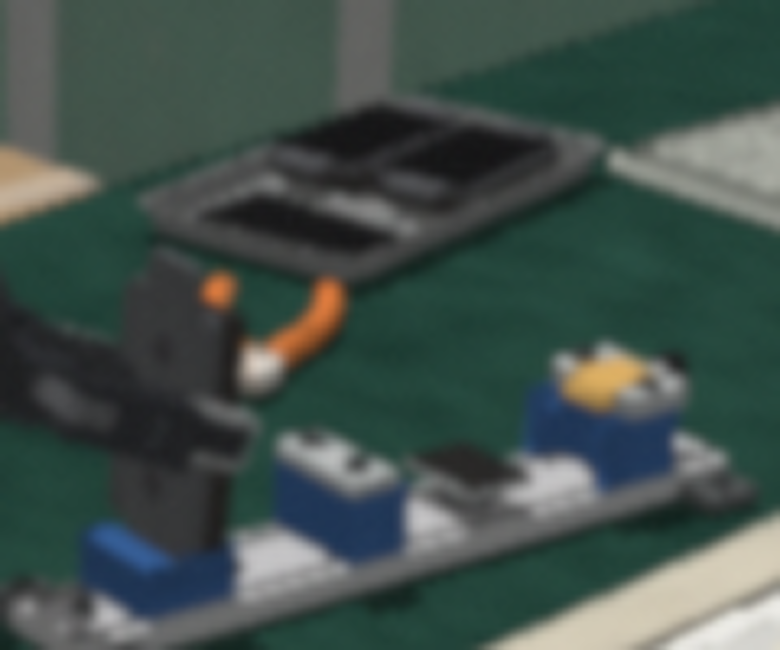

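Request:
apply_moves(plan=[[0.002, 0, 0.004, -0.005, -0.009, 0, 1], [0, 0, 0, 0, 0, 0, 1], [0, 0, 0, 0, 0, 0, -1], [0, 0, 0, 0, 0, 0, -1], [0, 0, 0, 0, 0, 0, -1], [0, 0, 0, 0, 0, 0, -1], [0, 0, 0, 0, 0, 0, -1], [0, 0, 0, 0, 0, 0, -1]], squeeze=60)

```text
time: 13.57
tool_pos: [0.598, 0.003, 0.0806]
tcp_rot: [[0.068, 0.987, -0.145], [0.404, -0.16, -0.901], [-0.912, 0.003, -0.41]]
force: [-0.6, -1.8, -0.6]
grip_width: 0.0566
```

```bash
python3 - <<'E'
from go import *
log();s=arm.sense();print(s["time"],np.round(s["tool_pos"],4),np.round(s["force"],1),s["grip_width"])
R=np.array(s["tcp_rot"]);print(R.round(3).tolist(),"th",np.degrees(np.arctan2(-R[2,0],-R[2,2])))
shot("wrist","w16");shot("scene","c16",(335,170,455,270),6.5)
E
```

```text
13.5667 [0.598  0.003  0.0806] [-0.6 -1.8 -0.6] 0.05661839739277508
[[0.068, 0.987, -0.145], [0.404, -0.16, -0.901], [-0.912, 0.003, -0.41]] th 65.81836803174151
```

View pics/w16.png

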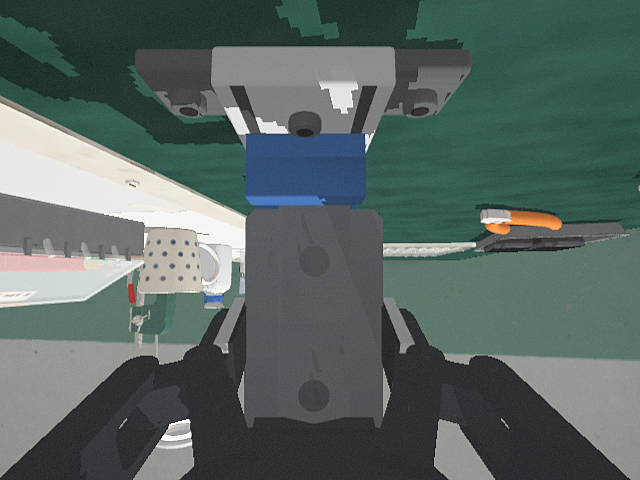

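View pics/c16.png

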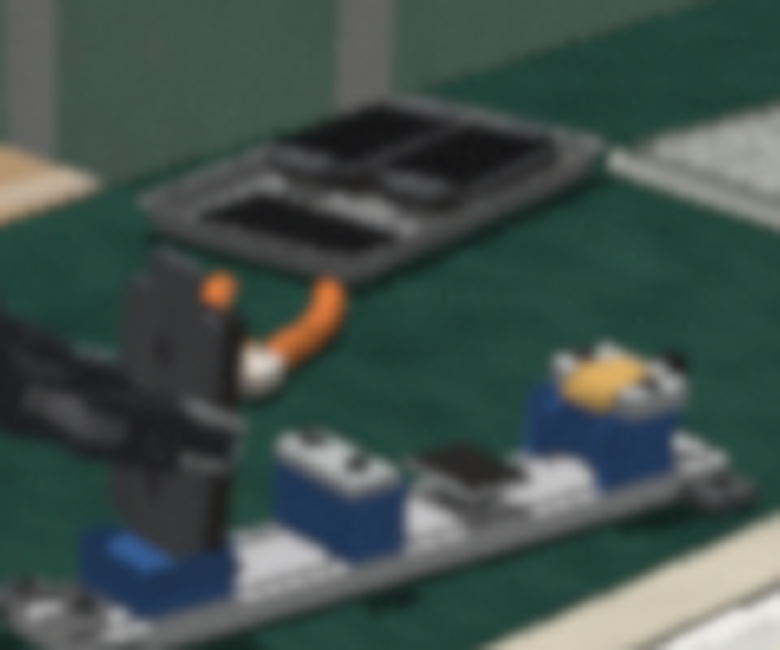

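```bash
cat >> go.py <<'E'
PT2=np.array([-.0025,0,-.009])
TH2=18.7  # tool tilt with pad flat
def pose2(c,pitch,yaw=None): # pad centre in slot-rel fixture coords, pitch deg (-y end raised)
    R=frame(PSI if yaw is None else yaw,TH2-pitch);return W(c)-R@PT2,R
E
python3 - <<'E'
from go import *
s=arm.sense();p=np.array(s["tool_pos"]);R=np.array(s["tcp_rot"])
A=(p+fx()@np.array([0,-.006,.07]),R);rows(*A,4)
B=pose2([0,-.18,.15],17);rows(*B,12,dict(tool_pos=A[0],tcp_rot=A[1]))
path([A,B,pose2([0,-.175,.0504],17),pose2([0,-.160,.033],0)])
E
```

```text
total tool shift [-0.0663  0.0002 -0.0232] world [-0.001  -0.0059  0.07  ] rotvec [0. 0. 0.] deg 0.0 dist 0.0703
[-0.0166, 0.0, -0.0058, 0.0, 0.0, 0.0]
total tool shift [-0.0536 -0.0039  0.1426] world [-0.0282 -0.1494 -0.0095] rotvec [0.0053 1.1784 0.0024] deg 67.52 dist 0.1524
[-0.0045, -0.0003, 0.0119, 0.0004, 0.0982, 0.0002]
[-0.0056, -0.0003, 0.0114, 0.0004, 0.0982, 0.0002]
[-0.0067, -0.0003, 0.0108, 0.0004, 0.0982, 0.0002]
[-0.0077, -0.0003, 0.0101, 0.0004, 0.0982, 0.0002]
[-0.0087, -0.0003, 0.0093, 0.0004, 0.0982, 0.0002]
[-0.0095, -0.0003, 0.0084, 0.0004, 0.0982, 0.0002]
[-0.0103, -0.0003, 0.0074, 0.0004, 0.0982, 0.0002]
[-0.011, -0.0003, 0.0064, 0.0004, 0.0982, 0.0002]
[-0.0116, -0.0003, 0.0052, 0.0004, 0.0982, 0.0002]
[-0.012, -0.0003, 0.0041, 0.0004, 0.0982, 0.0002]
[-0.0124, -0.0003, 0.0029, 0.0004, 0.0982, 0.0002]
[-0.0126, -0.0003, 0.0017, 0.0004, 0.0982, 0.0002]
[-30.4  45.8   0.1  94.8  44.8  92.9 -60.7] perr mm 0.0 aerr 0.0
[ 19.   22.5 -11.5 107.3   3.5  50.5  -3.4] perr mm 0.0 aerr 0.0
[ 17.5  30.2 -10.5 110.7   5.6  39.6  -5.4] perr mm 0.0 aerr 0.0
[ 35.1  35.6 -23.4 108.8  -8.1  40.1  12.3] perr mm 0.0 aerr 0.0
```

Request:
apply_moves(plan=[[-0.014, 0, -0.004, 0, 0, 0, -1], [-0.0175, 0, -0.006, 0, 0, 0, -1], [-0.0175, 0, -0.006, 0, 0, 0, -1], [-0.0175, 0, -0.006, 0, 0, 0, -1], [0, 0, 0, 0, 0, 0, -1]])

```text
time: 14.08
tool_pos: [0.596, -0.0045, 0.1542]
tcp_rot: [[0.066, 0.987, -0.146], [0.405, -0.16, -0.9], [-0.912, 0.0, -0.411]]
force: [1.4, -0.0, -2.8]
grip_width: 0.0565
```

Request:
apply_moves(plan=[[-0.0045, 0, 0.012, 0, 0.098, 0, -1], [-0.0056, 0, 0.0114, 0, 0.098, 0, -1], [-0.0067, 0, 0.0108, 0, 0.098, 0, -1], [-0.0077, 0, 0.01, 0, 0.098, 0, -1], [-0.0087, 0, 0.0093, 0, 0.098, 0, -1], [-0.0095, 0, 0.0084, 0, 0.098, 0, -1], [-0.0103, 0, 0.0074, 0, 0.098, 0, -1], [-0.011, 0, 0.0064, 0, 0.098, 0, -1], [-0.0116, 0, 0.0052, 0, 0.098, 0, -1], [-0.012, 0, 0.004, 0, 0.098, 0, -1], [-0.0124, 0, 0.003, 0, 0.098, 0, -1], [-0.0126, 0, 0.002, 0, 0.098, 0, -1], [0, 0, 0, 0, 0, 0, -1]])

```text
time: 15.17
tool_pos: [0.5722, -0.1592, 0.1436]
tcp_rot: [[0.151, 0.988, 0.03], [0.985, -0.153, 0.076], [0.08, 0.018, -0.997]]
force: [-1.3, -2.2, -3.9]
grip_width: 0.0567
```

```bash
python3 - <<'E'
from go import *
log();s=arm.sense();print(s["time"],np.round(s["q"],1),np.round(s["tool_pos"],4),np.round(s["force"],1),s["grip_width"])
rows(*pose2([0,-.18,.09],17),5)
shot("wrist","w17");shot("scene","c17",(350,170,470,270),6.5);shot("side","s17",(260,200,400,380),4)
E
```

```text
15.1667 [ 23.6  22.8 -14.5 106.9   1.3  50.    0.6] [ 0.5722 -0.1592  0.1436] [-1.3 -2.2 -3.9] 0.05670771612505462
total tool shift [ 0.0012 -0.0055  0.0627] world [-0.0034  0.0068 -0.0625] rotvec [ 0.0178 -0.0504  0.0132] deg 3.15 dist 0.0629
[0.0002, -0.0011, 0.0125, 0.0036, -0.0101, 0.0026]
[0.0004, -0.0011, 0.0125, 0.0036, -0.0101, 0.0026]
[0.0005, -0.001, 0.0125, 0.0036, -0.0101, 0.0026]
[0.0006, -0.001, 0.0125, 0.0036, -0.0101, 0.0026]
[0.0007, -0.0009, 0.0125, 0.0036, -0.0101, 0.0026]
```

View pics/w17.png

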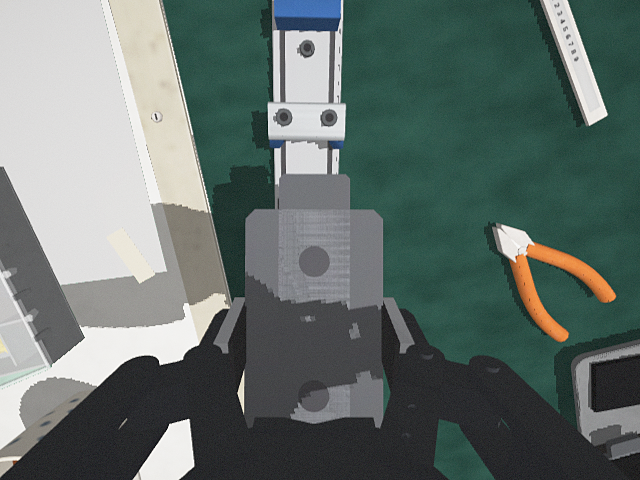

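View pics/c17.png

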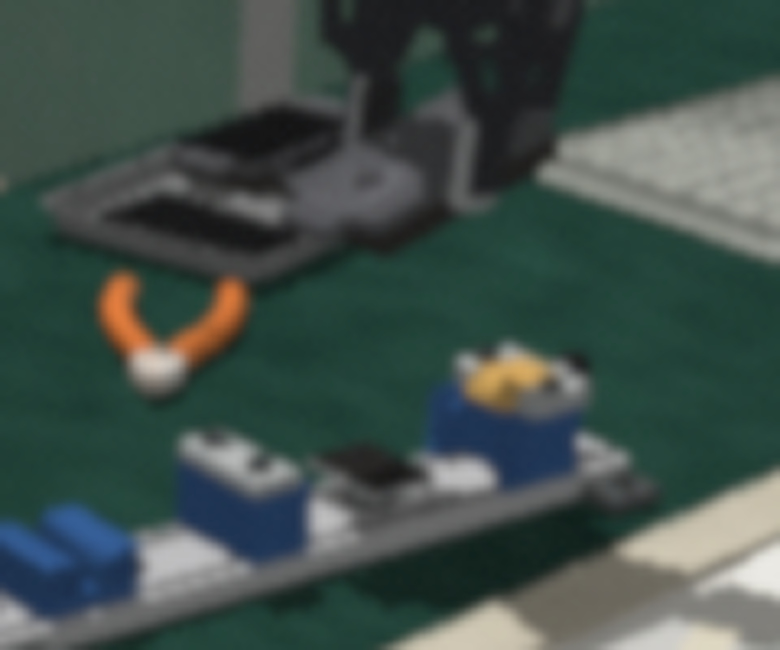

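View pics/s17.png

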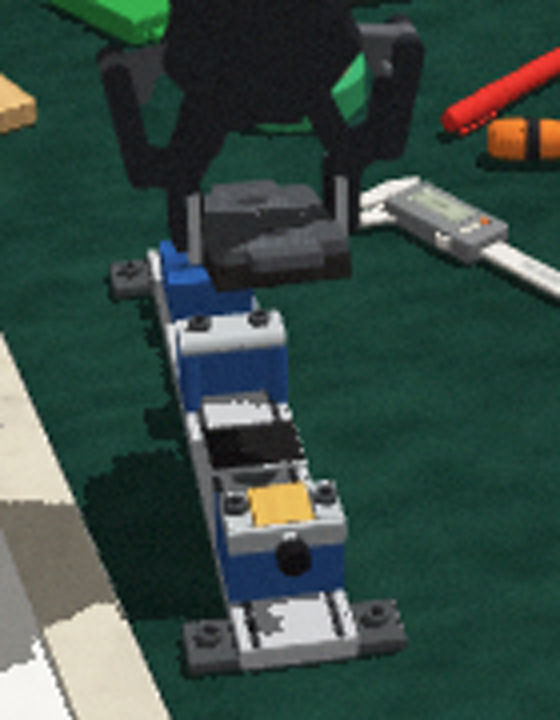

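Request:
apply_moves(plan=[[0, -0.003, 0.01, 0.009, -0.025, 0.007, -1], [0.001, -0.0025, 0.015, 0.009, -0.025, 0.006, -1], [0.001, 0, 0.015, 0, 0, 0, -1], [0, 0, 0, 0, 0, 0, -1]])

```text
time: 15.65
tool_pos: [0.5699, -0.1408, 0.103]
tcp_rot: [[0.149, 0.989, 0.001], [0.989, -0.149, 0.02], [0.02, -0.002, -1.0]]
force: [-1.0, -0.8, -3.0]
grip_width: 0.0565
```

```bash
python3 - <<'E'
from go import *
log();s=arm.sense();print(s["time"],np.round(s["q"],1),np.round(s["tool_pos"],4),np.round(s["force"],1),s["grip_width"])
rows(*pose2([0,-.177,.07],17),3)
shot("wrist","w18");shot("scene","c18",(350,170,470,270),6.5)
c=cam("wrist",s)
S=[W(v) for v in ([-.0175,-.1015,.043],[.0175,-.1015,.043],[0,-.1015,.05],[-.015,-.1015,.05],[.015,-.1015,.05])]
print(proj(c,np.array(S)).round(1).tolist())
E
```

```text
15.65 [ 18.6  25.3 -13.  109.    6.   46.5  -5.9] [ 0.5699 -0.1408  0.103 ] [-1.  -0.8 -3. ] 0.056505112436787026
total tool shift [-0.0095  0.0008  0.0418] world [-0.0005 -0.0086 -0.042 ] rotvec [-0.0022  0.0093  0.0163] deg 1.08 dist 0.0428
[-0.0032, 0.0003, 0.0139, -0.0007, 0.0031, 0.0054]
[[287.4, 160.6], [347.3, 161.6], [317.5, 162.0], [290.9, 161.5], [344.0, 162.4]]
```

View pics/w18.png

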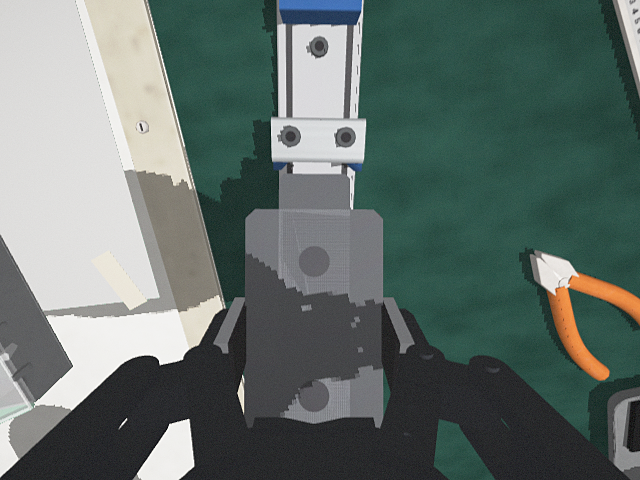

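View pics/c18.png

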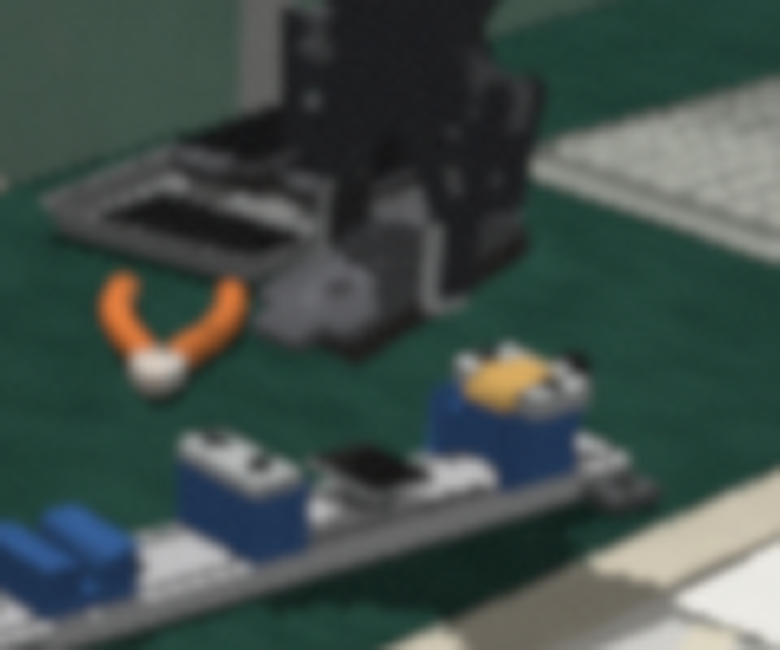

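Request:
apply_moves(plan=[[-0.0045, 0.001, 0.01, -0.001, 0.005, 0.008, -1], [-0.005, 0.0005, 0.014, -0.001, 0.004, 0.008, -1], [0, 0, 0.014, 0, 0, 0, -1], [0, 0, 0, 0, 0, 0, -1]])

```text
time: 16.08
tool_pos: [0.5741, -0.1497, 0.0684]
tcp_rot: [[0.163, 0.986, 0.013], [0.986, -0.164, 0.028], [0.03, 0.008, -1.0]]
force: [-0.8, 0.6, -2.8]
grip_width: 0.0564
```

```bash
python3 - <<'E'
from go import *
log();s=arm.sense();print(s["time"],np.round(s["q"],1),np.round(s["tool_pos"],4),np.round(s["force"],1),s["grip_width"])
rows(*pose2([0.0007,-.176,.052],17),2)
shot("wrist","w19");shot("scene","c19",(350,190,470,270),6.5)
R=np.array(s["tcp_rot"]);c=np.array(s["tool_pos"])+R@PT2;print("centre f",fx().T@(c-[SLOT[0],SLOT[1],0]),"pitch",TH2-np.degrees(np.arctan2(R[2,0],-R[2,2])))
cc=cam("wrist",s)
S=[W(v) for v in ([-.0175,-.1015,.043],[.0175,-.1015,.043],[0,-.1015,.05],[-.015,-.1015,.05],[.015,-.1015,.05])]
print(proj(cc,np.array(S)).round(1).tolist())
E
```

```text
16.0833 [ 19.3  28.2 -12.6 109.7   6.3  42.3  -5.8] [ 0.5741 -0.1497  0.0684] [-0.8  0.6 -2.8] 0.05637479492682673
total tool shift [-0.0003 -0.0043  0.0253] world [-0.0039  0.0011 -0.0254] rotvec [ 0.0083 -0.0003  0.0016] deg 0.48 dist 0.0257
[-0.0001, -0.0021, 0.0127, 0.0041, -0.0001, 0.0008]
centre f [ 0.00468854 -0.17648558  0.0773691 ] pitch 16.983219357981334
[[267.4, 149.3], [340.0, 149.4], [303.4, 149.8], [271.0, 149.8], [335.9, 149.9]]
```

View pics/w19.png

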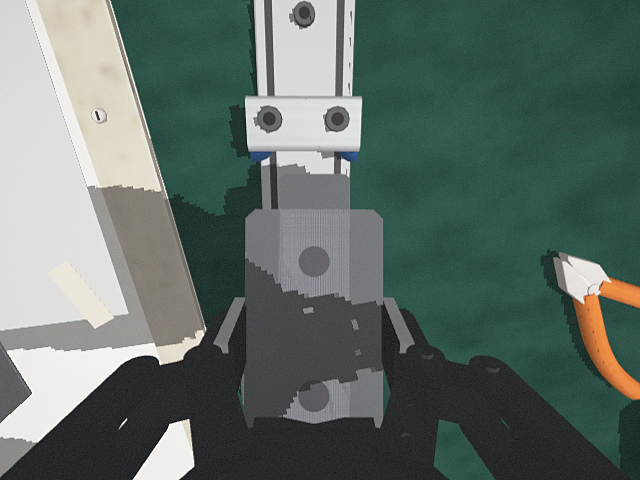

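View pics/c19.png

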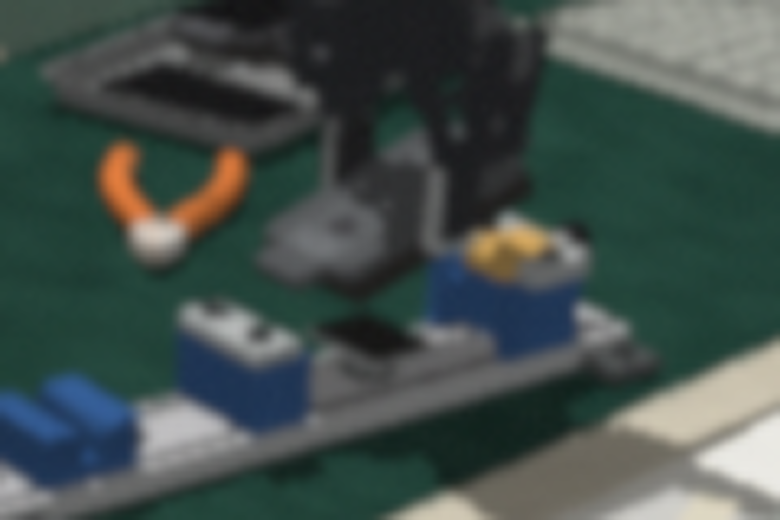

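Request:
apply_moves(plan=[[0, -0.005, 0.003, 0.008, 0, 0.002, -1], [0, 0, 0, 0, 0, 0, -1], [0, 0, 0.008, 0, 0, 0, -1], [0, 0, 0, 0, 0, 0, -1]])

```text
time: 16.52
tool_pos: [0.5712, -0.1494, 0.0615]
tcp_rot: [[0.166, 0.986, 0.01], [0.986, -0.166, 0.028], [0.029, 0.005, -1.0]]
force: [-1.3, -0.0, -3.3]
grip_width: 0.0566
```

```bash
cat >> go.py <<'E'
def st():
    s=arm.sense();R=np.array(s["tcp_rot"]);c=np.array(s["tool_pos"])+R@PT2
    print("t",round(float(s["time"]),2),"F",np.round(s["force"],1),"T",np.round(s["wrist_torque"],2),"w",round(float(s["grip_width"]),4),"centre f",(1e3*(fx().T@(c-[SLOT[0],SLOT[1],0]))).round(1),"pitch",round(float(TH2-np.degrees(np.arctan2(R[2,0],-R[2,2]))),1),"yaw",np.degrees(np.arctan2(R[1,1],R[0,1])).round(2))
    return s
E
python3 - <<'E'
from go import *
log();st()
rows(*pose2([-0.0004,-.176,.051],17),2)
E
```

```text
t 16.52 F [-1.3 -0.  -3.3] T [ 0.    0.06 -0.  ] w 0.0566 centre f [   1.8 -176.7   70.4] pitch 17.0 yaw -9.58
total tool shift [ 0.0001 -0.0023  0.0194] world [-0.0021  0.001  -0.0194] rotvec [ 0.0053  0.0003 -0.0013] deg 0.31 dist 0.0196
[0.0, -0.0012, 0.0097, 0.0027, 0.0001, -0.0006]
```

Request:
apply_moves(plan=[[0, -0.0025, 0.005, 0.005, 0, 0, -1], [0, 0, 0.007, 0, 0, 0, -1], [0, 0, 0.006, 0, 0, 0, -1], [0, 0, 0, 0, 0, 0, -1]])

```text
time: 16.85
tool_pos: [0.5689, -0.1483, 0.0421]
tcp_rot: [[0.166, 0.986, 0.006], [0.986, -0.166, 0.029], [0.029, 0.001, -1.0]]
force: [-0.3, 0.6, -3.8]
grip_width: 0.0567
```

```bash
python3 - <<'E'
from go import *
log();st()
rows(*pose2([-0.0004,-.176,.051],17),2)
shot("scene","c20",(370,200,450,265),9.5);shot("wrist","w20",(200,60,420,300),2.5)
E
```

```text
t 16.85 F [-0.3  0.6 -3.8] T [-0.04  0.13 -0.06] w 0.0567 centre f [  -0.6 -176.    51. ] pitch 17.0 yaw -9.56
total tool shift [-0.      0.0002 -0.    ] world [ 0.0002 -0.0001  0.    ] rotvec [ 0.0008  0.0003 -0.0011] deg 0.08 dist 0.0002
[-0.0, 0.0001, -0.0, 0.0004, 0.0001, -0.0005]
```

View pics/c20.png

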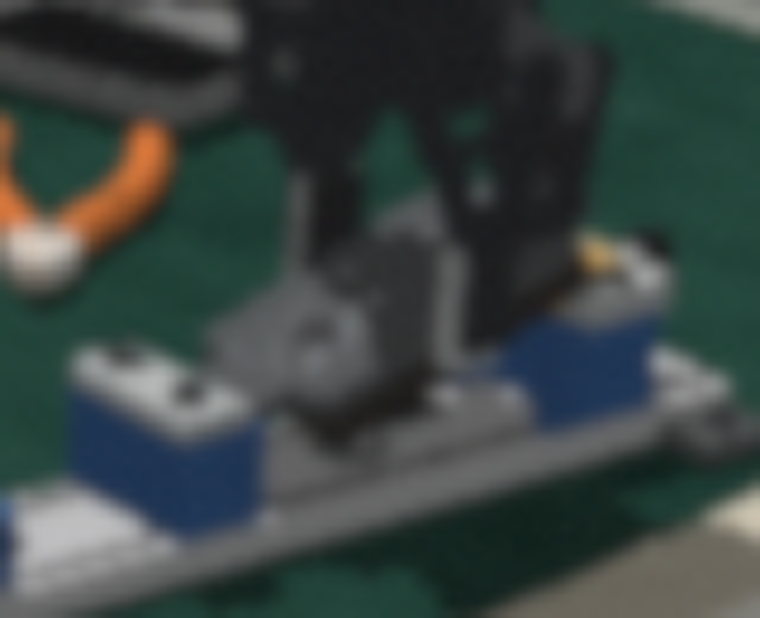

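View pics/w20.png

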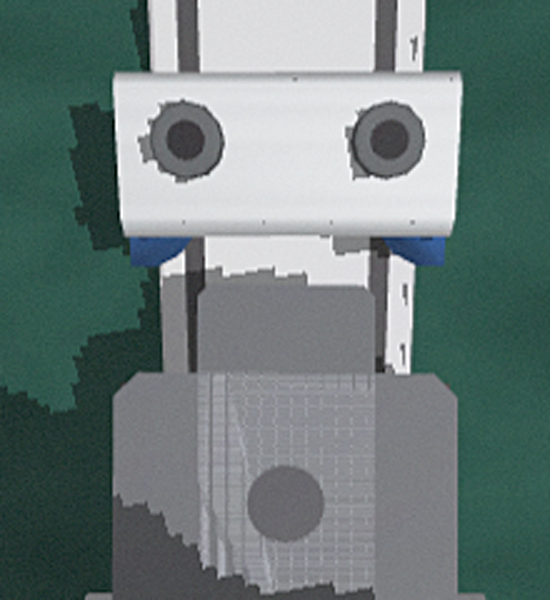

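Request:
apply_moves(plan=[[0.006, 0, 0.001, 0, 0, 0, -1], [0, 0, 0.003, 0, 0, 0, -1], [0, 0, 0, 0, 0, 0, -1]])

```text
time: 17.2
tool_pos: [0.571, -0.1418, 0.0392]
tcp_rot: [[0.166, 0.986, 0.007], [0.986, -0.166, 0.029], [0.029, 0.002, -1.0]]
force: [-0.7, -0.7, -2.6]
grip_width: 0.0568
```

```bash
python3 - <<'E'
from go import *
log();st()
rows(*pose2([-0.0004,-.161,.0485],17),2)
shot("wrist","w21",(200,60,420,300),2.5)
E
```

```text
t 17.2 F [-0.7 -0.7 -2.6] T [-0.07  0.02  0.02] w 0.0568 centre f [   0.3 -169.2   48.2] pitch 17.0 yaw -9.57
total tool shift [ 0.0082 -0.0007 -0.0001] world [0.0006 0.0082 0.0003] rotvec [ 0.0023  0.0002 -0.0012] deg 0.15 dist 0.0083
[0.0041, -0.0004, -0.0001, 0.0012, 0.0001, -0.0006]
```

View pics/w21.png

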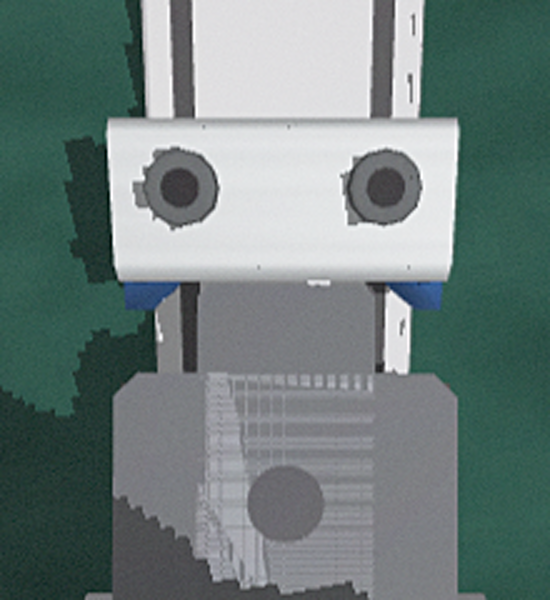

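Request:
apply_moves(plan=[[0.0045, -0.0005, 0, 0.002, 0, 0, -1], [0.004, 0, 0, 0, 0, 0, -1], [0, 0, 0, 0, 0, 0, -1]])

```text
time: 17.5
tool_pos: [0.5723, -0.1324, 0.0401]
tcp_rot: [[0.166, 0.986, 0.006], [0.986, -0.166, 0.029], [0.03, 0.001, -1.0]]
force: [-0.7, -1.1, -3.4]
grip_width: 0.0565
```

```bash
python3 - <<'E'
from go import *
log();st()
shot("wrist","w22",(200,60,420,300),2.5)
E
```

```text
t 17.5 F [-0.7 -1.1 -3.4] T [-0.21 -0.01 -0.04] w 0.0565 centre f [ 1.000e-01 -1.597e+02  4.900e+01] pitch 17.0 yaw -9.57
```

View pics/w22.png

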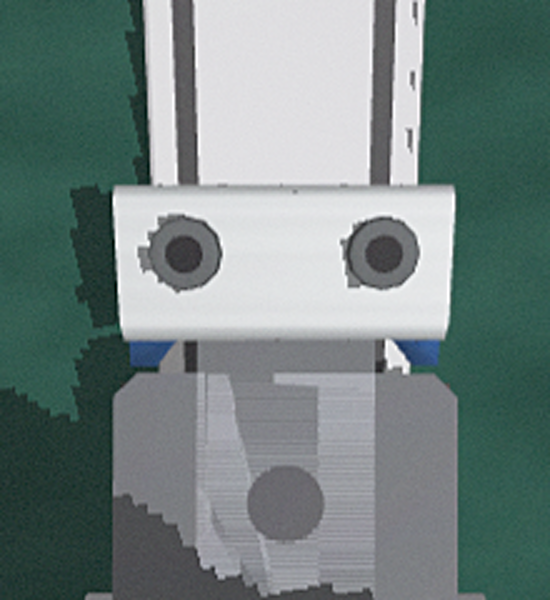

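```bash
python3 - <<'E'
from go import *
rows(*pose2([0,-.1607,.0402],7),3)
E
```

```text
total tool shift [ 0.0006 -0.0001  0.0082] world [ 0.      0.0009 -0.0082] rotvec [ 0.0009  0.1748 -0.0011] deg 10.01 dist 0.0082
[0.0002, -0.0, 0.0027, 0.0003, 0.0583, -0.0004]
[0.0, -0.0, 0.0027, 0.0003, 0.0583, -0.0004]
[-0.0001, -0.0, 0.0027, 0.0003, 0.0583, -0.0004]
```

Request:
apply_moves(plan=[[0, 0, 0.002, 0, 0.044, 0, -1], [0, 0, 0.002, 0, 0.044, 0, -1], [0, 0, 0.002, 0, 0.044, 0, -1], [0, 0, 0.002, 0, 0.04, 0, -1], [0, 0, 0, 0, 0, 0, -1]])

```text
time: 17.97
tool_pos: [0.572, -0.1341, 0.0321]
tcp_rot: [[0.161, 0.986, 0.035], [0.966, -0.165, 0.2], [0.203, 0.002, -0.979]]
force: [-1.0, 0.3, -3.0]
grip_width: 0.0561
```

```bash
python3 - <<'E'
from go import *
log();st();rows(*pose2([0,-.1607,.0402],7),3)
shot("wrist","w23");shot("scene","c23",(370,200,450,265),9.5)
E
```

```text
t 17.97 F [-1.   0.3 -3. ] T [-0.41  0.1   0.03] w 0.0561 centre f [ 1.000e-01 -1.629e+02  4.040e+01] pitch 7.0 yaw -9.5
total tool shift [ 0.0022 -0.0001  0.0006] world [ 0.0003  0.0022 -0.0002] rotvec [ 0.0016 -0.0002  0.0003] deg 0.09 dist 0.0022
[0.0007, -0.0, 0.0002, 0.0005, -0.0001, 0.0001]
```

View pics/w23.png

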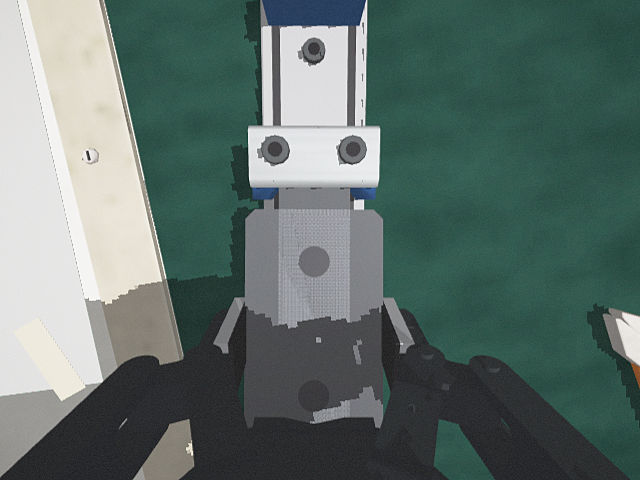

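View pics/c23.png

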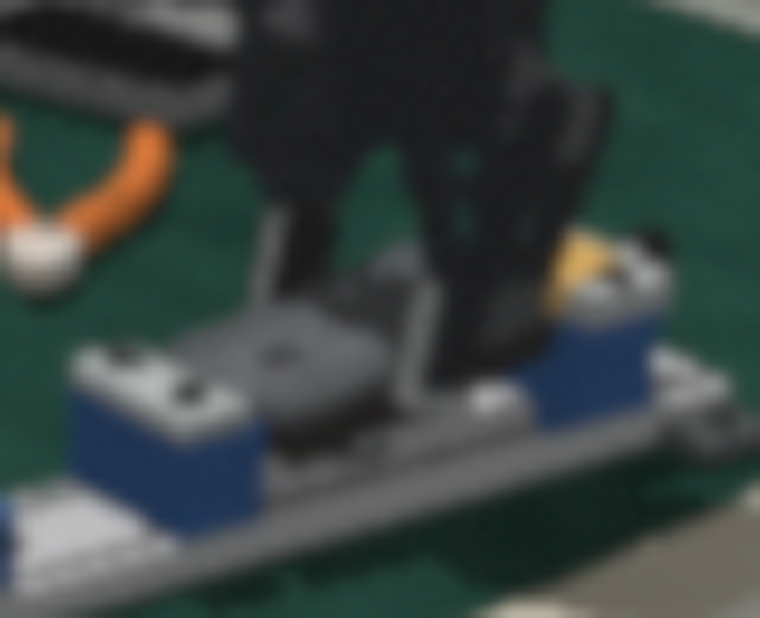

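Request:
apply_moves(plan=[[0.003, 0, 0.001, 0.002, 0, 0, -1], [0, 0, 0, 0, 0, 0, -1]])

```text
time: 18.23
tool_pos: [0.5729, -0.1318, 0.0325]
tcp_rot: [[0.161, 0.986, 0.033], [0.968, -0.164, 0.192], [0.195, 0.001, -0.981]]
force: [-0.6, 0.1, -3.8]
grip_width: 0.0566
```

```bash
python3 - <<'E'
from go import *
st();rows(*pose2([0,-.1603,.0400],5.5),2)
E
```

```text
t 18.23 F [-0.6  0.1 -3.8] T [-0.54  0.2   0.03] w 0.0566 centre f [   0.6 -160.4   40.8] pitch 7.4 yaw -9.43
total tool shift [ 0.0003 -0.0006  0.0008] world [-0.0005  0.0005 -0.0007] rotvec [0.0006 0.0339 0.0013] deg 1.94 dist 0.001
[0.0001, -0.0003, 0.0004, 0.0003, 0.0169, 0.0007]
[0.0001, -0.0003, 0.0004, 0.0003, 0.0169, 0.0007]
```

Request:
apply_moves(plan=[[0.0003, -0.0005, 0.001, 0, 0.034, 0, -1], [0, 0, 0, 0, 0, 0, -1]])

```text
time: 18.4
tool_pos: [0.5726, -0.1321, 0.0317]
tcp_rot: [[0.158, 0.987, 0.038], [0.962, -0.162, 0.22], [0.224, 0.002, -0.975]]
force: [-1.1, -3.2, -7.6]
grip_width: 0.0562
```

```bash
python3 - <<'E'
from go import *
st();rows(*pose2([0,-.1603,.0385],4.5),2)
E
```

```text
t 18.4 F [-1.1 -3.2 -7.6] T [-1.45  0.31  0.06] w 0.0562 centre f [   0.4 -161.1   40. ] pitch 5.8 yaw -9.34
total tool shift [ 0.0006 -0.0004  0.0015] world [-0.0002  0.001  -0.0014] rotvec [0.0009 0.0222 0.0031] deg 1.29 dist 0.0017
[0.0003, -0.0002, 0.0008, 0.0005, 0.0111, 0.0015]
```

Request:
apply_moves(plan=[[0.0005, 0, 0.0025, 0, 0, 0, -1], [0, 0, 0, 0, 0, 0, -1]])

```text
time: 18.57
tool_pos: [0.5731, -0.1314, 0.0299]
tcp_rot: [[0.157, 0.987, 0.038], [0.963, -0.161, 0.216], [0.22, 0.002, -0.976]]
force: [-4.0, -6.3, 0.3]
grip_width: 0.0563
```

```bash
python3 - <<'E'
from go import *
st();rows(*pose2([0,-.1603,.0385],4.5),2)
E
```

```text
t 18.57 F [-4.  -6.3  0.3] T [-1.44  0.8   0.36] w 0.0563 centre f [   0.8 -160.3   38.1] pitch 6.0 yaw -9.29
total tool shift [ 0.0003 -0.0008 -0.0005] world [-0.0007  0.0003  0.0005] rotvec [0.0015 0.0265 0.0041] deg 1.54 dist 0.0009
[0.0001, -0.0004, -0.0002, 0.0008, 0.0132, 0.0021]
```

Request:
apply_moves(plan=[[0, 0, 0, 0, 0, 0, -0.2], [0, 0, 0, 0, 0, 0, 0.4], [0, 0, 0, 0, 0, 0, 1], [0, 0, 0, 0, 0, 0, 1], [0, 0, 0, 0, 0, 0, 1]])

```text
time: 18.98
tool_pos: [0.5753, -0.1276, 0.0318]
tcp_rot: [[0.151, 0.988, 0.039], [0.965, -0.156, 0.211], [0.215, 0.005, -0.977]]
force: [-0.3, -0.0, -0.7]
grip_width: 0.0855
```

```bash
python3 - <<'E'
from go import *
st();shot("wrist","w24");shot("scene","c24",(370,200,450,265),9.5)
E
```

```text
t 18.98 F [-0.3 -0.  -0.7] T [-0.25  0.02 -0.03] w 0.0855 centre f [   2.3 -156.1   40.1] pitch 6.3 yaw -8.96
```

View pics/w24.png

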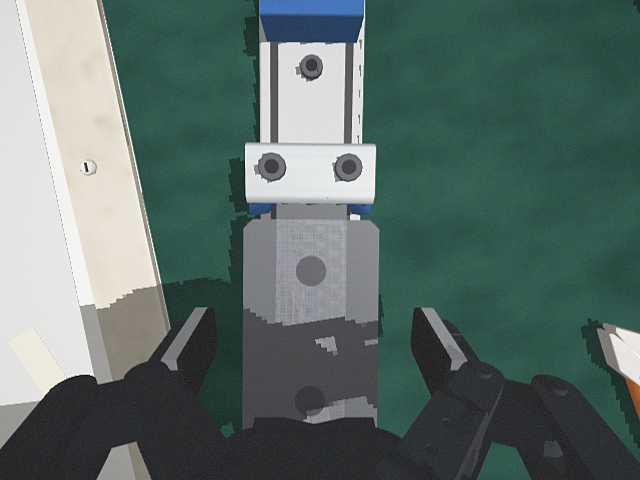

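View pics/c24.png

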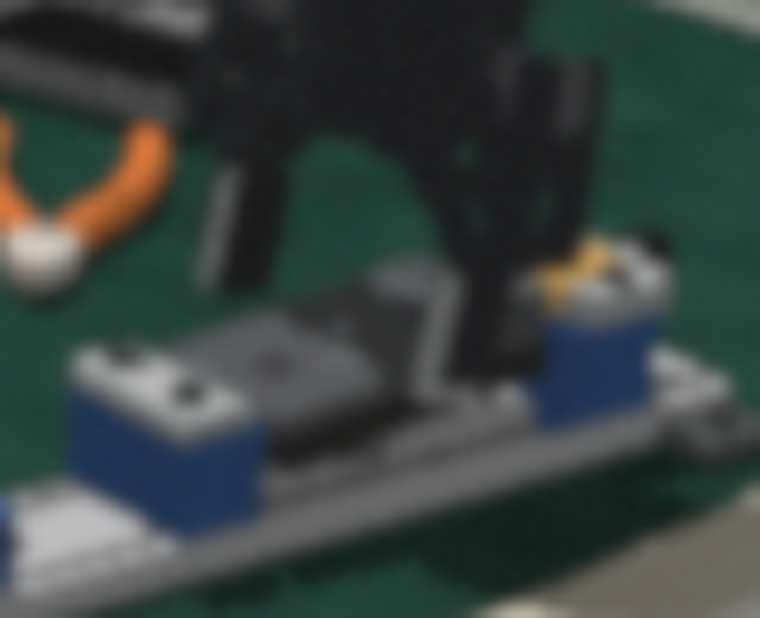

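```bash
python3 - <<'E'
from go import *
s=arm.sense();p=np.array(s["tool_pos"]);R=np.array(s["tcp_rot"])
A=(p-.08*R[:,2],R)
B=(W([0,-.204,.075]),frame(-9.5,0));print(A[0],B[0]);rows(*B,4,dict(tool_pos=A[0],tcp_rot=A[1]))
path([A,B,(W([0,-.204,.042]),frame(-9.5,0))])
E
```

```text
[ 0.57209215 -0.14469366  0.10983664] [ 0.56443029 -0.17880226  0.075     ]
total tool shift [-0.0416 -0.0024  0.0265] world [-0.0077 -0.0341 -0.0348] rotvec [ 0.0043 -0.2166  0.0098] deg 12.43 dist 0.0494
[-0.0104, -0.0006, 0.0066, 0.0011, -0.0542, 0.0025]
[-0.01, -0.0006, 0.0072, 0.0011, -0.0542, 0.0025]
[-0.0096, -0.0005, 0.0077, 0.0011, -0.0542, 0.0025]
[-0.0092, -0.0005, 0.0082, 0.0011, -0.0542, 0.0025]
[ 31.3  27.1 -20.8 107.2  -4.2  47.9   6.5] perr mm 0.0 aerr 0.0
[ 21.6  27.8 -13.  109.4   8.7  43.8  -5.8] perr mm 0.0 aerr 0.0
[ 21.1  30.5 -12.4 110.3   9.7  40.3  -6.6] perr mm 0.0 aerr 0.0
```

Request:
apply_moves(plan=[[0, 0, -0.02, 0, 0, 0, 1], [0, 0, -0.025, 0, 0, 0, 1], [0, 0, -0.025, 0, 0, 0, 0], [0, 0, -0.015, 0, 0, 0, -1], [0, 0, 0, 0, 0, 0, -1]])

```text
time: 19.5
tool_pos: [0.571, -0.1448, 0.1168]
tcp_rot: [[0.15, 0.988, 0.035], [0.965, -0.154, 0.213], [0.216, 0.002, -0.976]]
force: [1.2, -0.3, -0.4]
grip_width: 0.0517
```

```bash
python3 - <<'E'
from go import *
s=arm.sense();print(s["tool_pos"],s["grip_width"]);rows(W([0,-.204,.09]),frame(-9.5,0),3)
shot("scene","c25",(370,190,450,255),9.5);shot("wrist","w25")
E
```

```text
[ 0.57102453 -0.14476228  0.11678467] 0.051664479034112545
total tool shift [-0.0396 -0.0013  0.0187] world [-0.0066 -0.034  -0.0268] rotvec [ 0.0007 -0.2177  0.0113] deg 12.49 dist 0.0438
[-0.0132, -0.0004, 0.0062, 0.0002, -0.0726, 0.0038]
[-0.0127, -0.0004, 0.0072, 0.0002, -0.0726, 0.0038]
[-0.0122, -0.0003, 0.0081, 0.0002, -0.0726, 0.0038]
```

View pics/c25.png

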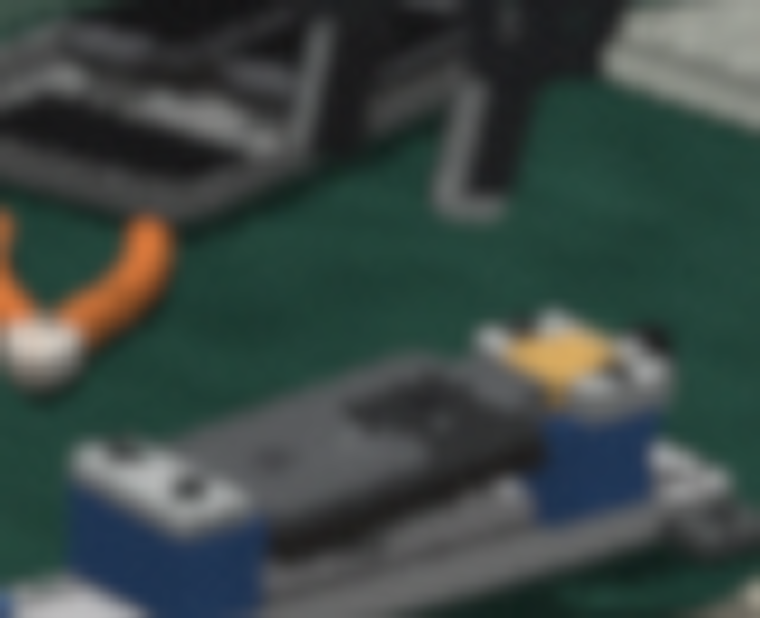

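View pics/w25.png

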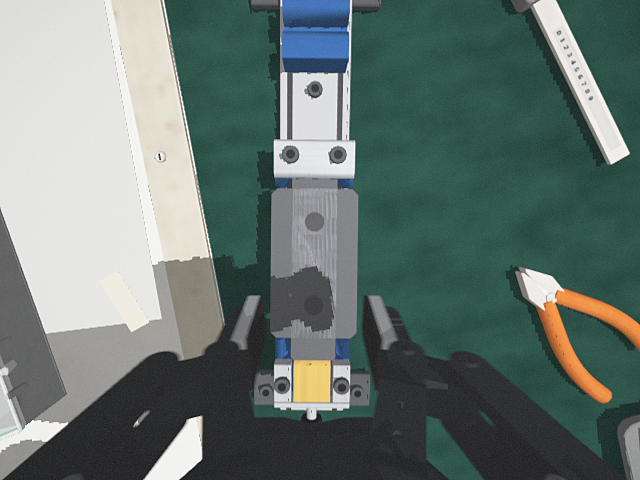

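Request:
apply_moves(plan=[[-0.0132, 0, 0.006, 0, -0.073, 0.004, -1], [-0.0127, 0, 0.007, 0, -0.073, 0.004, -1], [-0.012, 0, 0.008, 0, -0.073, 0.004, -1], [0, 0, 0, 0, 0, 0, -1], [0, 0, 0, 0, 0, 0, -1], [0, 0, 0, 0, 0, 0, -1], [0, 0, 0, 0, 0, 0, -1]])

```text
time: 20.18
tool_pos: [0.5618, -0.1765, 0.0813]
tcp_rot: [[0.164, 0.986, -0.009], [0.986, -0.164, -0.0], [-0.002, -0.009, -1.0]]
force: [0.1, 0.6, 1.0]
grip_width: 0.0002
```

```bash
python3 - <<'E'
from go import *
s=arm.sense();print(s["tool_pos"],s["grip_width"],np.round(s["force"],1));rows(W([0,-.204,.06]),frame(-9.5,0),3)
E
```

```text
[ 0.56177954 -0.17654675  0.08125692] 0.00019909981356080176 [0.1 0.6 1. ]
total tool shift [-0.0018  0.0032  0.0212] world [ 0.0027 -0.0023 -0.0213] rotvec [-0.009   0.0019  0.0012] deg 0.53 dist 0.0215
[-0.0006, 0.0011, 0.0071, -0.003, 0.0006, 0.0004]
```

Request:
apply_moves(plan=[[-0.002, 0.003, 0.005, -0.009, 0.002, 0, -1], [0, 0, 0.007, 0, 0, 0, -1], [0, 0, 0.006, 0, 0, 0, -1], [0, 0, 0, 0, 0, 0, -1]])

```text
time: 20.52
tool_pos: [0.5646, -0.1805, 0.0618]
tcp_rot: [[0.167, 0.986, 0.003], [0.986, -0.167, 0.004], [0.004, 0.002, -1.0]]
force: [-1.6, 0.6, -0.4]
grip_width: 0.0
```

```bash
python3 - <<'E'
from go import *
s=arm.sense();print(s["tool_pos"],np.round(s["force"],1));rows(W([0,-.204,.05]),frame(-9.5,0),3)
shot("scene","c26",(370,190,450,255),9.5)
E
```

```text
[ 0.56457137 -0.18051874  0.06183047] [-1.6  0.6 -0.4]
total tool shift [ 0.0016 -0.0004  0.0118] world [-0.0001  0.0017 -0.0118] rotvec [ 0.0019 -0.0039 -0.002 ] deg 0.27 dist 0.012
[0.0005, -0.0001, 0.0039, 0.0006, -0.0013, -0.0007]
```

View pics/c26.png

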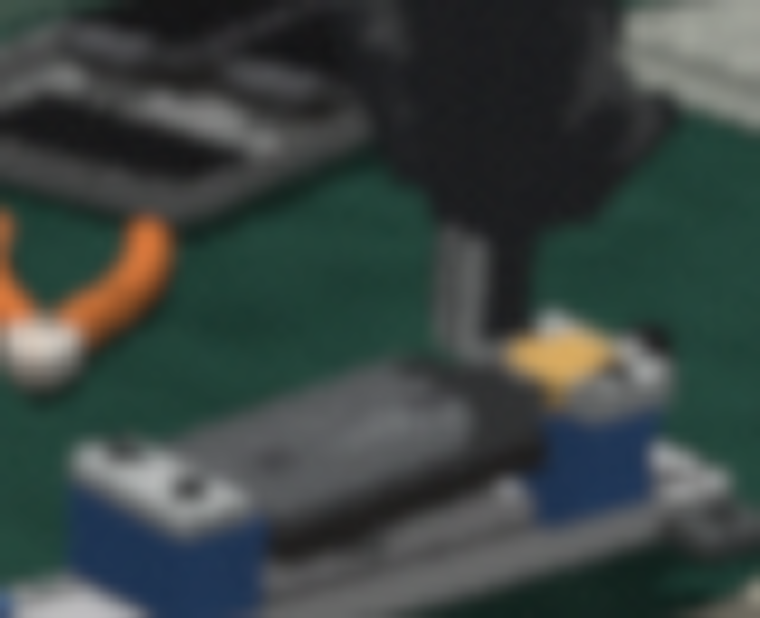

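Request:
apply_moves(plan=[[0.002, 0, 0.004, 0, 0, 0, -1], [0, 0, 0.004, 0, 0, 0, -1], [0, 0, 0, 0, 0, 0, -1]])

```text
time: 20.82
tool_pos: [0.5651, -0.1786, 0.0536]
tcp_rot: [[0.168, 0.986, 0.003], [0.986, -0.168, 0.004], [0.004, 0.002, -1.0]]
force: [0.6, -0.1, -0.1]
grip_width: -0.0001
```

```bash
python3 - <<'E'
from go import *
s=arm.sense();print(s["tool_pos"],np.round(s["force"],1));rows(W([0,-.204,.043]),frame(-9.5,0),3)
E
```

```text
[ 0.56513001 -0.17858733  0.05357705] [ 0.6 -0.1 -0.1]
total tool shift [-0.0004 -0.0007  0.0106] world [-0.0007 -0.0002 -0.0106] rotvec [ 0.0021 -0.0041 -0.0026] deg 0.3 dist 0.0106
[-0.0001, -0.0002, 0.0035, 0.0007, -0.0014, -0.0009]
```

Request:
apply_moves(plan=[[0, 0, 0.003, 0, 0, 0, -1], [0, 0, 0.003, 0, 0, 0, -1], [0, 0, 0, 0, 0, 0, -1]])

```text
time: 21.07
tool_pos: [0.5656, -0.1787, 0.0473]
tcp_rot: [[0.167, 0.986, 0.004], [0.986, -0.167, 0.003], [0.004, 0.003, -1.0]]
force: [-1.1, -0.2, 1.0]
grip_width: -0.0
```

```bash
python3 - <<'E'
from go import *
s=arm.sense();print(s["tool_pos"],np.round(s["force"],1),np.round(s["wrist_torque"],2))
E
```

```text
[ 0.56559998 -0.17868578  0.04734683] [-1.1 -0.2  1. ] [-0.05 -0.02 -0.02]
```

Request:
apply_moves(plan=[[0, 0, 0.002, 0, 0, 0, -1], [0, 0, 0.002, 0, 0, 0, -1]])

```text
time: 21.23
tool_pos: [0.5659, -0.1789, 0.0435]
tcp_rot: [[0.167, 0.986, 0.004], [0.986, -0.167, 0.003], [0.003, 0.004, -1.0]]
force: [-1.3, -0.7, 4.0]
grip_width: -0.0002
```

```bash
python3 - <<'E'
from go import *
s=arm.sense();print(s["tool_pos"],np.round(s["force"],1),np.round(s["wrist_torque"],2))
shot("scene","c27",(370,190,450,255),9.5);
E
```

```text
[ 0.56586957 -0.17886712  0.0434777 ] [-1.3 -0.7  4. ] [-0.29  0.26  0.03]
```

View pics/c27.png

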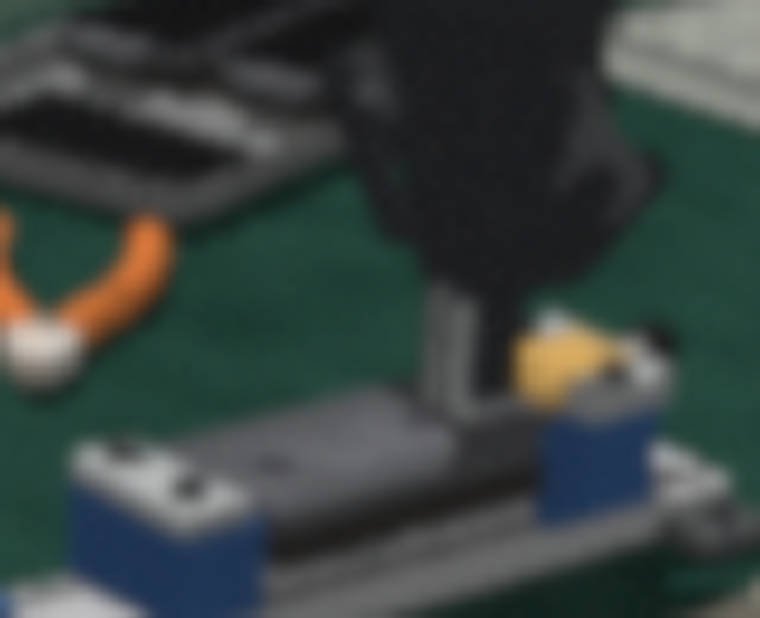

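Request:
apply_moves(plan=[[0, 0, 0.0015, 0, 0, 0, -1], [0, 0, 0.001, 0, 0, 0, -1]])

```text
time: 21.45
tool_pos: [0.5661, -0.1792, 0.0411]
tcp_rot: [[0.168, 0.986, 0.005], [0.986, -0.168, 0.002], [0.003, 0.004, -1.0]]
force: [-5.7, -0.2, 23.0]
grip_width: 0.0002
```

```bash
python3 - <<'E'
from go import *
s=arm.sense();print(s["tool_pos"],np.round(s["force"],1),np.round(s["wrist_torque"],2))
shot("scene","c28",(370,190,450,255),9.5);
E
```

```text
[ 0.56606238 -0.17920457  0.04112675] [-5.7 -0.2 23. ] [ 0.16  1.38 -0.02]
```

View pics/c28.png

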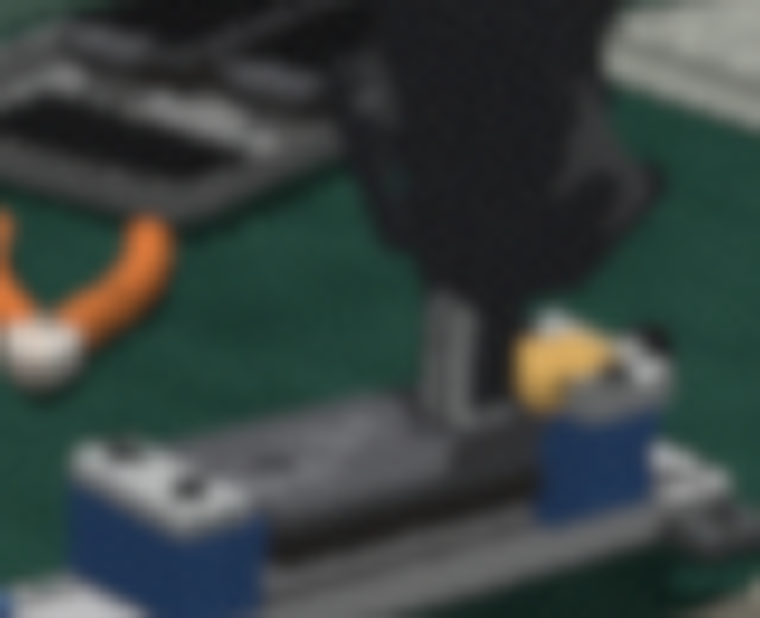

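Request:
apply_moves(plan=[[0, 0, 0, 0, 0, 0, -1], [0, 0, -0.01, 0, 0, 0, -1], [0, 0, -0.03, 0, 0, 0, -1], [0, 0, -0.035, 0, 0, 0, -1], [0.02, 0, -0.035, 0, 0, 0, -1], [0.02, 0, -0.03, 0, 0, 0, -1], [0, 0, 0, 0, 0, 0, -1]])

```text
time: 22.08
tool_pos: [0.5705, -0.1381, 0.1878]
tcp_rot: [[0.169, 0.986, -0.0], [0.986, -0.169, 0.005], [0.005, -0.001, -1.0]]
force: [0.5, 0.8, 0.0]
grip_width: 0.0
```

```bash
python3 - <<'E'
from go import *
log();s=arm.sense();print(s["time"],s["tool_pos"],np.round(s["force"],1))
shot("scene","c29",(370,190,450,255),9.5);shot("wrist","w29");shot("side","s29",(270,240,370,380),5.5)
E
```

```text
22.0833 [ 0.57051935 -0.13810765  0.18781237] [0.5 0.8 0. ]
```

View pics/c29.png

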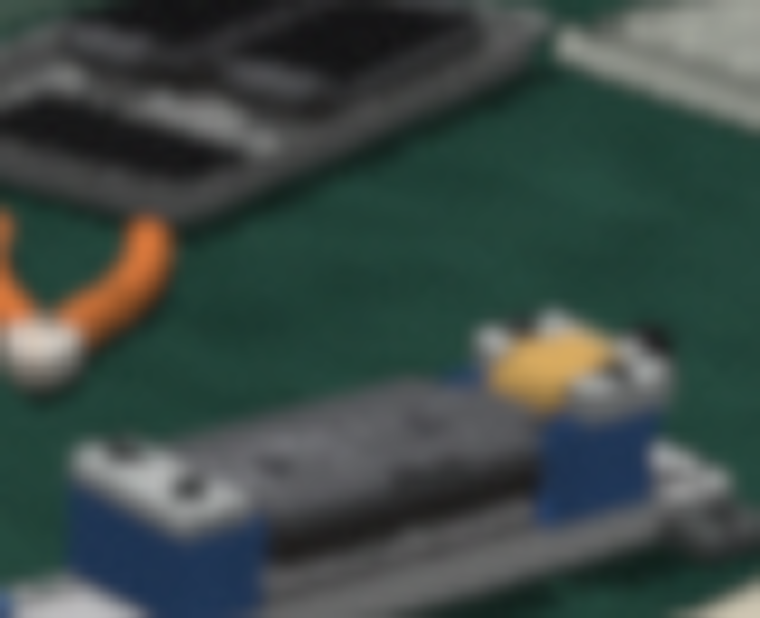

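View pics/w29.png

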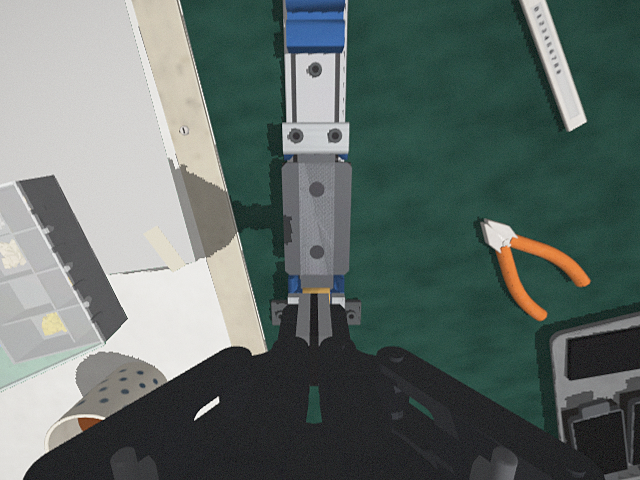

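View pics/s29.png

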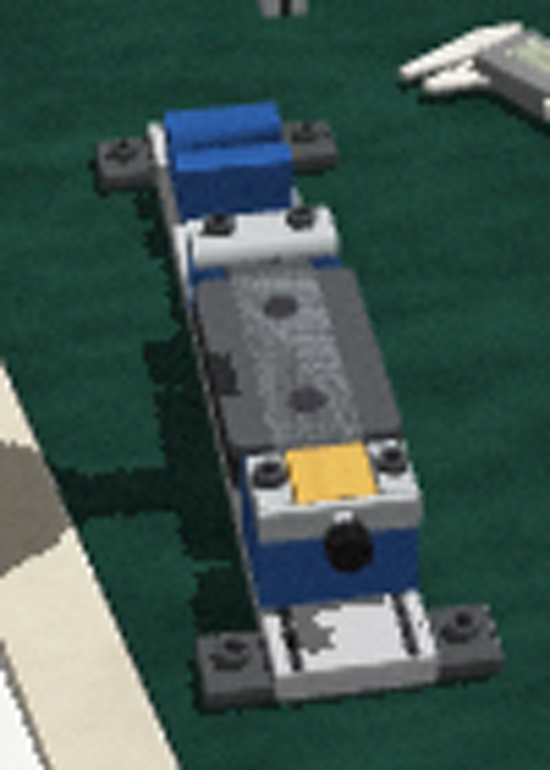

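```bash
python3 - <<'E'
import cv2,numpy as np
for n,a,b,(x0,y0,x1,y1) in (("side","pics/side0.png","pics/s29_full.png",(305,305,355,355)),("scene","pics/c17_full.png","pics/c29_full.png",(410,215,450,250))):
    A=cv2.imread(a);B=cv2.imread(b)
    for nm,I in (("before",A),("after",B)):
        h=cv2.cvtColor(I,cv2.COLOR_BGR2HSV)[y0:y1,x0:x1];m=(h[...,0]>12)&(h[...,0]<32)&(h[...,1]>110)&(h[...,2]>100)
        ys,xs=np.nonzero(m);k=(h[...,2]<35);ky,kx=np.nonzero(k)
        print(n,nm,m.sum(),xs.min()+x0,xs.max()+x0,ys.min()+y0,ys.max()+y0,"dark",k.sum(),(kx.mean()+x0).round(2),(ky.mean()+y0).round(2))
    cv2.imwrite(f"pics/cmp_{n}.png",cv2.resize(np.hstack([A[y0:y1,x0:x1],B[y0:y1,x0:x1]]),None,fx=7,fy=7,interpolation=cv2.INTER_CUBIC))
E
```

```text
side before 141 322 338 320 330 dark 289 318.02 332.33
side after 138 322 338 320 330 dark 300 312.9 336.8
scene before 47 422 433 226 231 dark 9 422.44 245.22
scene after 48 422 432 226 232 dark 18 418.0 242.78
```

View pics/cmp_side.png

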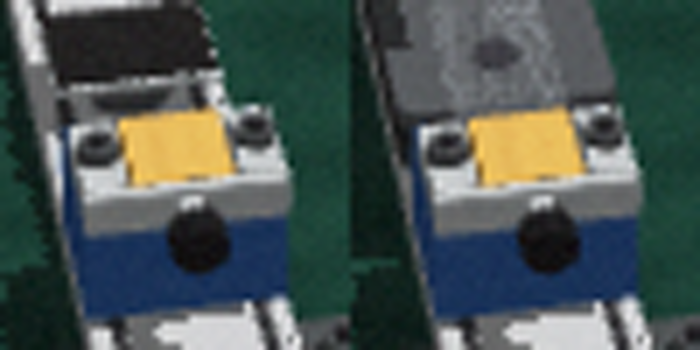

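View pics/cmp_scene.png

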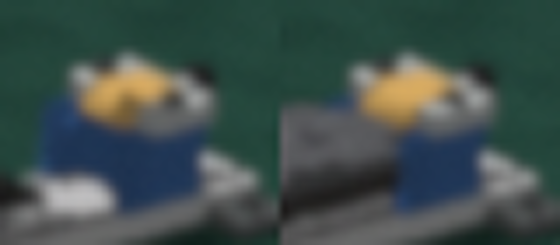

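```bash
python3 - <<'E'
from go import *
D=json.load(open(F));p,R=fk(D[-1][0],lfit());c=cam("wrist",dict(tool_pos=D[-1][1],tcp_rot=R))
for uv in ((316.5,189),(317,252),(316.5,162),(317,275)):
    X=plane(c,uv,.043);print(uv,(1e3*(fx().T@(X-W([0,-.16,0])))).round(1))
s=arm.sense();print(s["time"],np.abs(s["dq"]).max())
E
```

```text
(316.5, 189) [ 1.6 30.1 43. ]
(317, 252) [  2.  -26.5  43. ]
(316.5, 162) [ 1.6 52.4 43. ]
(317, 275) [  2.  -48.9  43. ]
22.2333 1.6130202967477822
```

Request:
apply_moves(plan=[[0, 0, 0, 0, 0, 0, -1], [0, 0, 0, 0, 0, 0, -1]])

```text
time: 22.4
tool_pos: [0.5658, -0.1426, 0.1796]
tcp_rot: [[0.173, 0.985, -0.011], [0.985, -0.173, 0.005], [0.003, -0.011, -1.0]]
force: [-0.9, -0.5, -0.7]
grip_width: 0.0001
```

```bash
python3 -c "
from plant import arm
print(arm.close_job())"
```

```text
the job is handed in; nothing more can be done
None
```

The brake pad is in the nest, lining-down, with one ear under the hook and the brass latch out over the other. I handed the job in at about 22.4 s of the 67 s allowed; it reported no verdict.

I lifted the pad off the beech block, stood it in the turning slot and let go. I then took it from the back-plate side, tucked one ear under the hook and let go again. To latch it, I pressed the other end down with the closed fingertips. That press peaked at about 23 N, above the 5–15 N you gave, but below the 120 N wrist limit.

**Last checks**
- **Latch:** its pixels match the picture with it sprung out to within about one pixel, in both fixed cameras, and it lies over the ear.
- **Pad:** it looks level. Its centre measured about 2.5 mm from the nest point in plan, against the 6 mm allowed.
- **Platen:** I inferred that it is pressed down from the ear sitting under the latch; I did not measure it directly.
- **Arm:** it was clear of everything, about 0.18 m up, with no contact force. It had drifted up to 8 mm in the last two rows of holding still.
- **Other items:** the arm did not go near the caliper, tape or cutters, and they looked undisturbed in the pictures where they showed. I did not measure their positions.

**What went wrong on the way:** my first grip on the pad was too shallow, so I opened and took it again about 10 mm deeper.

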